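Prove the heater's trip, then hold the vial block in its datum corner

TASK

Get the heating station ready: first prove its safety trip by pressing the test button until the black lever drops by itself, then lift the lever fully back up. Then set the tall block with six wide wells flat on the heater plate, long side along the back fence, and push it against the sprung probe into the corner so that it touches both fences at once. Finish while still holding it pressed there with a light, steady push, since the clamp is fitted next and the probe would shove it off; leave the other things on the bench where they are.

Things in the scene. Friction and masses are not known exactly. Their poses are not given: they have to be found in the camera images.
- station: Heating station, fixed to the bench: grey base board 150 (x) x 280 (y) mm, top 14 mm up, with the heater on its left half and a grey wedge-shaped trip unit on its right half. Origin: centre of the underside, on the bench. x points to its back (away from the robot when not turned), y to its left, z up.
- plate (a point): Centre of the top of the heater plate: bare aluminium, 115 (station x) x 120 (station y) mm, 50 mm above the bench (station 0, 70, 50 mm).
- panel (a point): Centre of the white switch's outer face (station -3, -75, 73 mm). Panel and face look up and to the front, rising 20 deg (0.35 rad) from front to back. The white switch is 45 mm (up the slope) x 72 mm wide and stands 8 mm out of the panel, which is 44 mm above the bench at its front edge, 88 mm at its back; the unit is 120 (x) x 100 (y) mm. Button 22 mm left, lever 20 mm right of it.
- back_fence: Aluminium bar on the back edge of the heater plate, 98 mm long (along station y), 8 mm thick, 12 mm high above the plate. Origin: middle of its underside. Its face towards the front is the long datum face, at station x +45 mm.
- side_fence: Aluminium bar on the left edge of the heater plate, 84 mm long (along station x), 8 mm thick, 12 mm high above the plate. Origin: middle of its underside. Its face towards the right is the second datum face, at station y +117 mm. The bars leave a small gap at the corner.
- corner (a point): Point where the two datum faces would meet at the height of the plate's top (station 45, 117, 50 mm). The free part of the plate lies to the front (-x) and right (-y) of it.
- probe (a joint): Sprung temperature probe, steel pin 7 mm across, sticking 4 mm out of the back fence's datum face 6.5 mm above the plate, 38 mm right of the corner. Value 0 = out, grows (m) as it is pushed back; about 0.004 when a part touches the back fence. It pushes towards the front with 1.5 N when out, 2.7 N at 0.004.
- test_button (a joint): Grey test button, 12 mm (up the slope) x 14 mm cap standing 9 mm out of the white switch. Moves into the panel, square to the slope. Value 0 = out, 0.005 m = fully in. It trips the lever after about 2.5 mm; takes about 4 N. Springs back when let go.
- button_place (a point): Centre of the button's cap when it is out (a fixed point of the station).
- trip_lever (a joint): Black toggle lever, 16 mm wide, 6 mm thick; hinge along station y, 7 mm below the switch's face, tip 27 mm from it. 0 = up (leaning to the back by 0.15 rad from vertical), 1.0 rad = dropped (leaning to the front by 0.85 rad). Snaps over centre at 0.35: past that it goes the rest of the way by itself and stays. About 1 N at the tip lifts it. Stays up only with the button out.
- lever_tip (a point): Middle of the lever's rounded tip (8.4 mm thick); moves with the lever: about 15 mm out of the switch's face, 13 mm up the slope from the hinge when up and 13 mm down the slope when dropped.
- vial_block: The block to use: loose machined aluminium block 52 (x) x 76 (y) x 50 (z) mm with six wells 18 mm wide and 40 mm deep open at the top (2 rows of 3). About 0.38 kg. Origin: centre of its underside. Same either way round. Can be gripped across its 52 mm width; the fences are lower than its sides.
- flat_block: Spare block, not to be moved: the same outline 52 x 76 mm but only 28 mm high with six 9 mm wells. Origin: centre of its underside.
- vial_1: Small glass vial with black cap, 17 mm wide, 46 mm high, standing on the bench; leave it alone. Origin: underside.
- vial_2: Small glass vial with white cap, 17 mm wide, 46 mm high, standing on the bench; leave it alone. Origin: underside.
- sample_jar: Screw-cap sample pot, 43 mm wide, 48 mm high; leave it alone. Origin: underside.
- timer: Square white bench timer 64 x 64 x 20 mm; leave it alone. Origin: underside.
- tweezers: Steel forceps 127 mm long lying flat; leave them alone. Origin: underside.

How it is judged:
On the way, in this order (a step that is already met when the one before it is completed fails the run):
1. the test button is pressed in (2 mm or more) (value of joint test_button above 0.002 m).
2. the lever has dropped (value of joint trip_lever above 0.8 rad), for 0.05 s.
3. the lever is back up with the button out (value of joint trip_lever below 0.15 rad and value of joint test_button below 0.001 m), for 0.2 s.
At the end, for the whole second after the job is handed in: Lever up (under 0.15 rad), button out; the tall block flat on the plate (2.5 mm, 0.04 rad), its long side square to the back fence (0.04 rad), home in the corner (2.5 mm), pressing on each fence with 1 to 40 N, at rest, and still held by the fingers (all of step 3 and contact force between vial_block and back_fence between 1 and 40 N and contact force between vial_block and side_fence between 1 and 40 N and contact force between the fingers and vial_block above 1 N and z of vial_block in the frame of station between 0.0475 and 0.0525 m and x of vial_block in the frame of station above 0.0165 m and y of vial_block in the frame of station above 0.0765 m and angle between the y axis of vial_block and the y axis of station, either way round below 0.04 rad and angle between vial_block's own z axis and vertical below 0.04 rad and linear speed of vial_block below 0.01 m/s); the arm keeps its last pose, push and grip.
It fails at once if the flat spare block moved: shifted by more than 25 mm or tipped over (distance of flat_block from where it was at the start of the episode above 0.025 m or angle between flat_block's own z axis and vertical above 0.5 rad).
It fails at once if the vials moved: shifted by more than 25 mm or tipped over (distance of any of vial_1, vial_2 from where it was at the start of the episode above 0.025 m or angle between any of vial_1, vial_2's own z axis and vertical above 0.5 rad).
It fails at once if the sample pot moved: shifted by more than 25 mm or tipped over (distance of sample_jar from where it was at the start of the episode above 0.025 m or angle between sample_jar's own z axis and vertical above 0.5 rad).
It fails at once if the bench timer moved: shifted by more than 25 mm or tipped over (distance of timer from where it was at the start of the episode above 0.025 m or angle between timer's own z axis and vertical above 0.5 rad).
It fails at once if the forceps moved: shifted by more than 25 mm or tipped over (distance of tweezers from where it was at the start of the episode above 0.025 m).
It also fails if it takes over 72 s, if anything falls off the work surface, if the arm or the gripper's body presses on something with over 40 N, if the wrist force passes 120 N, or if a joint passes its speed limit or range.

ROBOT

A 7-joint arm with a two-finger parallel gripper is mounted at the origin on a cart in front of the work surface, level with it; the furniture and walls round the work are solid. World frame = base frame: x ahead of the robot, y to its left, z up, the work surface at z = 0. Lengths are in m, angles in rad, forces in N, time in s.
With the tool pointing down it reaches from about 0.35 to 0.9 m from the base axis. Payload 8.1 kg.
Tool frame: the origin (TCP) lies on the centre line of the jaws, within the pads' length; the fingertips stand 14 mm ahead of it and the grasp point (between the pads) lies 5 mm behind it (arm.tip_reach is the distance from the TCP to the fingertips, in m); z points along the fingers, y is the direction in which the jaws open and shut (so a half turn about z gives the same grasp; the last joint's range is limited). The gripper opens to 92 mm and grips with 3 to 60 N. Pads are 19 mm wide; open, the fingers measure 130 mm over their backs; the gripper's body (75 mm by 190 mm) begins 47 mm behind the grasp point.
Start: joints at [1.143, 0.434, 0.025, 1.573, -0.012, 1.134, -0.075], TCP at [0.199, -0.592, 0.217] pointing down, gripper open.
Joint ranges: [-2.62, 2.62], [-0.44, 2.09], [-1.27, 1.32], [0.08, 2.57], [-1.32, 4.46], [0.12, 2], [-2.74, 2.74]. Speed limits (rad/s): [2.22, 2.22, 3.01, 3.01, 3.14, 3.14, 3.14].

INTERFACE

Orientations are given as a rotation vector (axis times angle).
In Python, from cell import sensors, vision, arm, nets gives the robot as it stands.
- The arm moves only by the shell command python3 -m handwheel 'ROWS' [FORCE]. ROWS is JSON, a list of rows, each an object of numbers: "tx", "ty", "tz": the shift along the tool's x, y, z in cm; "wx", "wy", "wz": the turn, a rotation vector about the tool's x, y, z in degrees; "claw": the opening, from 0 (shut) to 1 (fully open). A call has 1 to 12 rows; each row is the pose to reach, as a shift and turn from the pose commanded when the call began, along the tool's axes at that moment; what a row does not reach only later rows make up. A row lasts 1/12 s, in which the tool goes at most 41.7 mm and 7.16 degrees, less where a joint would pass 70% of its speed; a pose out of reach is approached as far as the arm can. A call with a gripper value outside its range is refused whole. The fingers move at their own pace and stop on an object; FORCE is the grip in N (left out, the last holds). Time passes only in rows, so rows that repeat a pose let the fingers close. It gives the time, the measured TCP pose, the force and the opening at its end, in the units of the state.
- sensors.observe(): the state, without advancing time (a new reading comes with each control period).
- vision.get_image(name): name is "side" or "top"; returns (picture, depth): 384x512x3 uint8, blue, green, red; 384x512 float32, m along the optical axis (not along the pixel's ray), 0 where there is no reading.
- vision.camera_model(name): a dict with "K" (3x3 intrinsics, pixels), "k1" (the pictures are not rectified: a ray, as slopes to the right and down, at radius r is drawn at 1 + k1 r^2 times it, then the intrinsics apply), "xyz" and "attitude" of the camera in the world. Camera axes: x right, y down, z forward; pixel columns grow to the right and rows downward; lengths in m; the calibration is good to about 2 mm. A picture is of the moment at which its call begins. camera_model takes no time and is no camera call.
- arm.sign_off(): hands the job in, once; it reports no verdict.
Trained networks look in the newest picture that a camera, given by its name, has taken for a name from the list of things; names that differ only in an ending like _2 or _b are one class to them, and where a whole thing is asked for, a point or a joint stands for the part that bears it (a point fixed in the world has none). Each returns a list of dicts, best first, with "score" (0 to 1); they miss things now and then, are a little off and sometimes report something else, mostly with a low value. They report only what shows in the picture. A call takes as long as a camera call.
- nets.cut_out(label, camera): "region" (384x512 bool, what is visible of it) and "uv" ([column, row] in pixels, amid what is visible of it).
The state is a dict: "clock": time; "joints": joint angles; "dq": joint speeds; "joint_efforts": joint torques, N m; "position": TCP position; "ee_rot": TCP orientation; "force": force on the tool from outside, world axes, zero at the start; "ft_torque": the same for the moment, N m; "width": opening from 0.0 (shut) to 1.0 (fully open).
Only numpy, scipy, OpenCV 4.12 (cv2) and the standard library are available. Lean on these libraries where they do the work, as an engineer would, in place of code of your own. Each camera call takes 0.05 s, during which the arm holds its last target.

## Working session

There is one attempt and no reset: what is moved stays moved. The work goes in short steps, Python scripts to look and compute and a shell command to move; the robot and the scene stay as the last step left them, time stands still between calls to the robot, and variables do not carry over. Pictures are saved under pics/ and viewed, and the job is handed in when it is done.

```bash
ls; mkdir -p pics; python3 - <<'E'
from cell import sensors, vision, arm, nets
import cv2
print(sensors.observe())
for n in("side","top"):
    im,d=vision.get_image(n); cv2.imwrite(f"pics/{n}0.png",im); print(n,vision.camera_model(n))
E
```

```text
pics
{'clock': 0.0, 'joints': array([ 1.14341502,  0.43523247,  0.02495433,  1.57411693, -0.01160438,
        1.13399517, -0.07508656]), 'dq': array([-0.00065489,  0.00113355, -0.00022   ,  0.00141191, -0.00045018,
        0.00097888,  0.0003362 ]), 'joint_efforts': array([-2.12262421e-03, -6.67849088e+01,  9.83957872e-01, -3.14474595e+01,
       -6.05642796e-02,  4.26695624e-02,  1.98913872e-04]), 'position': array([ 0.19922152, -0.59182952,  0.21643121]), 'ee_rot': array([-3.09873289e+00, -5.07609665e-01,  6.14037816e-04]), 'force': array([-0.23315501,  0.27706129, -0.13596563]), 'ft_torque': array([-0.02901191, -0.0159056 , -0.07114155]), 'width': 1.0033190988548113}
side {'K': array([[452.46743379,   0.        , 249.46939003],
       [  0.        , 452.46743379, 191.72266055],
       [  0.        ,   0.        ,   1.        ]]), 'k1': -0.10586686085400926, 'xyz': array([0.27284152, 0.80127794, 0.58619577]), 'attitude': array([-0.40203682,  2.53225269, -1.5178464 ])}
top {'K': array([[404.73701115,   0.        , 259.7211083 ],
       [  0.        , 404.73701115, 189.57112588],
       [  0.        ,   0.        ,   1.        ]]), 'k1': -0.02831841940448818, 'xyz': array([ 0.42436819, -0.12365404,  1.29049103]), 'attitude': array([-2.12242377,  2.1752693 , -0.12559781])}
```

View pics/side0.png

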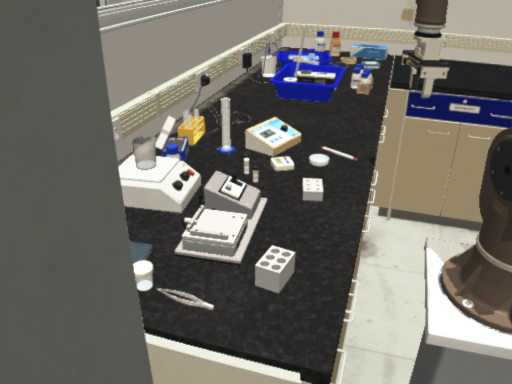

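View pics/top0.png

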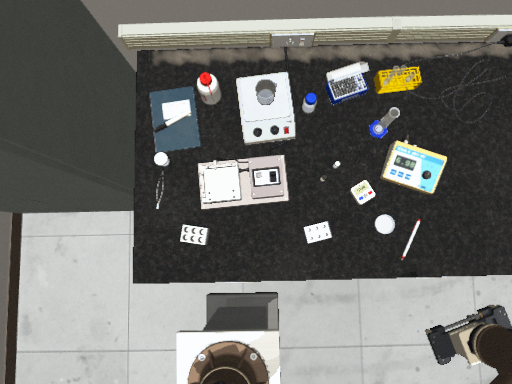

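The side view shows the station at about (225,225), with the tall block at (275,268). In the top view the station is at (243,181), the tall block at (194,235), the flat block at (317,232) and the robot start pose at lower right.

```bash
cat > h.py <<'E'
import numpy as np, cv2
from scipy.spatial.transform import Rotation as R
from cell import sensors, vision, arm, nets
def cloud(n,d):
    c=vision.camera_model(n); K=c['K']; h,w=d.shape
    u,v=np.meshgrid(np.arange(w),np.arange(h))
    p=cv2.undistortPoints(np.stack([u,v],-1).reshape(-1,1,2).astype(np.float64),K,np.array([c['k1'],0,0,0.])).reshape(h,w,2)
    P=np.dstack([p*d[...,None],d]); 
    W=P@R.from_rotvec(c['attitude']).as_matrix().T+c['xyz']
    W[d==0]=np.nan
    return W
def proj(n,P):
    c=vision.camera_model(n); M=R.from_rotvec(c['attitude']).as_matrix()
    q=(np.atleast_2d(P)-c['xyz'])@M
    return cv2.projectPoints(q,np.zeros(3),np.zeros(3),c['K'],np.array([c['k1'],0,0,0.]))[0].reshape(-1,2)
E
python3 - <<'E'
from h import *
for n in("top","side"):
    im,d=vision.get_image(n); W=cloud(n,d); np.save(f"{n}_W.npy",W); np.save(f"{n}_im.npy",im)
    for l in ("vial_block","station","flat_block","trip_lever","test_button"):
        for r in nets.cut_out(l,n)[:2]:
            m=r['region']; P=W[m]; P=P[~np.isnan(P[:,0])]
            np.save(f"m_{n}_{l}.npy",m) if r['score']>.5 else 0
            print(n,l,round(r['score'],2),r['uv'],m.sum(),P.mean(0).round(3) if len(P) else None, np.percentile(P[:,2],[2,50,98]).round(3) if len(P) else None)
            z=np.percentile(P[:,2],90); T=P[abs(P[:,2]-z)<.006]
            (c,s,a)=cv2.minAreaRect((T[:,:2]*1000).astype(np.float32)); print('   toprect',np.round(c,1),np.round(s,1),round(a,1),round(z,3))
E
```

```text
top vial_block 0.61 [191.2, 233.5] 458 [0.452 0.096 0.037] [0.006 0.046 0.054]
   toprect [453.   96.9] [76.5 52. ] 80.2 0.052
top station 0.9 [239.3, 178.2] 4035 [ 0.613 -0.055  0.045] [0.009 0.049 0.086]
   toprect [ 643.1 -128.4] [80.5 98.9] 6.1 0.078
top flat_block 0.67 [319.6, 232.0] 396 [ 0.451 -0.285  0.025] [0.006 0.027 0.032]
   toprect [ 451.5 -284.7] [50.7 75.9] 11.9 0.03
top trip_lever 0.55 [245.1, 180.3] 4313 [ 0.622 -0.061  0.043] [0.003 0.049 0.086]
   toprect [ 641.  -130.1] [78.9 99.4] 9.4 0.077
side vial_block 0.85 [274.6, 269.8] 1404 [0.447 0.109 0.034] [0.001 0.04  0.051]
   toprect [449.1  96.5] [79.  52.9] 80.2 0.05
side vial_block 0.45 [255.8, 175.5] 90 [ 0.618 -0.309  0.022] [-0.     0.021  0.046]
   toprect [ 618.4 -306.9] [12.5 10.7] 63.6 0.041
side station 0.71 [224.5, 223.0] 5337 [ 0.605 -0.022  0.043] [0.006 0.049 0.084]
   toprect [ 633.3 -120.4] [101.9  74.1] 83.0 0.073
side station 0.46 [313.3, 191.3] 428 [ 0.445 -0.27   0.022] [0.002 0.027 0.03 ]
   toprect [ 448.1 -285.6] [51.4 82.2] 11.9 0.029
side flat_block 0.59 [312.6, 190.9] 426 [ 0.445 -0.27   0.022] [0.002 0.027 0.03 ]
   toprect [ 448.1 -285.6] [51.5 82.3] 12.2 0.029
side trip_lever 0.37 [233.7, 177.0] 12 [ 0.622 -0.144  0.088] [0.081 0.087 0.093]
   toprect [ 623.1 -144.2] [2.5 5.3] 19.7 0.093
side test_button 0.51 [210.3, 233.2] 234 [0.603 0.068 0.058] [0.05  0.059 0.063]
   toprect [604.   65.3] [83.  11.7] 3.7 0.062
side test_button 0.27 [225.3, 222.1] 5100 [ 0.604 -0.019  0.044] [0.01  0.049 0.083]
   toprect [ 631.8 -119.2] [102.   73.8] 80.7 0.072
```

```bash
cat > fit.py <<'E'
from h import *
from scipy.optimize import least_squares
def box(P,lo,hi):
    lo,hi=np.array(lo),np.array(hi); c=(lo+hi)/2;h=(hi-lo)/2
    q=abs(P-c)-h
    return np.linalg.norm(np.maximum(q,0),axis=1)+np.minimum(q.max(1),0)
def sdf(P):
    s=[box(P,(-75,-140,0),(75,140,14)),box(P,(-57.5,10,14),(57.5,130,50)),box(P,(45,20,50),(53,118,62))]
    s+=[box(P,(-39,117,50),(45,125,62))]
    a=np.deg2rad(20.1); 
    w=np.maximum(box(P,(-60,-125,14),(60,-25,88)),(P[:,2]-66)*np.cos(a)-P[:,0]*np.sin(a)); s.append(w)
    # switch
    C=np.array([-3,-75,73.]); Q=(P-C); u=Q[:,0]*np.cos(a)+Q[:,2]*np.sin(a); n=-Q[:,0]*np.sin(a)+Q[:,2]*np.cos(a)
    s.append(box(np.c_[u,Q[:,1],n],(-22.5,-36,-8),(22.5,36,0)))
    return np.min(s,0)
if __name__=="__main__":
  for n in("top","side","both"):
    PP=[]
    for k in ([n] if n!="both" else ["top","side"]):
        W=np.load(f"{k}_W.npy")
        P=W.reshape(-1,3); P=P[~np.isnan(P[:,0])]*1000
        PP.append(P[(abs(P[:,0]-615)<120)&(abs(P[:,1]+45)<190)&(P[:,2]>7)&(P[:,2]<110)])
    P=np.vstack(PP)
    def tr(x,P): 
        c,s=np.cos(x[2]),np.sin(x[2]); d=P-[x[0],x[1],x[3]]
        return np.c_[c*d[:,0]+s*d[:,1],-s*d[:,0]+c*d[:,1],d[:,2]]
    x=np.array([610,-45,0.1,0.])
    for it in range(4):
        keep=abs(sdf(tr(x,P)))<(40 if it==0 else 12)
        r=least_squares(lambda x:sdf(tr(x,P[keep])),x,loss='soft_l1',f_scale=2,x_scale=[1,1,.01,1]); x=r.x
    print(n,x.round(4),keep.sum(),np.median(abs(sdf(tr(x,P[keep])))))
E
python3 fit.py
python3 - <<'E'
import numpy as np,cv2
im=np.load('side_im.npy');cv2.imwrite('pics/s1.png',cv2.resize(im[150:300,160:310],None,fx=4,fy=4,interpolation=2))
im=np.load('top_im.npy');cv2.imwrite('pics/t1.png',cv2.resize(im[130:260,150:350],None,fx=4,fy=4,interpolation=2))
E
```

```text
top [ 6.184678e+02 -5.515360e+01  7.420000e-02 -1.597000e-01] 4039 1.54025888037423
side [ 6.146343e+02 -5.551520e+01  7.780000e-02 -1.437000e-01] 5148 0.8116972012150239
both [ 6.157074e+02 -5.542760e+01  7.850000e-02 -2.116000e-01] 9186 1.1080873504066489
```

View pics/s1.png

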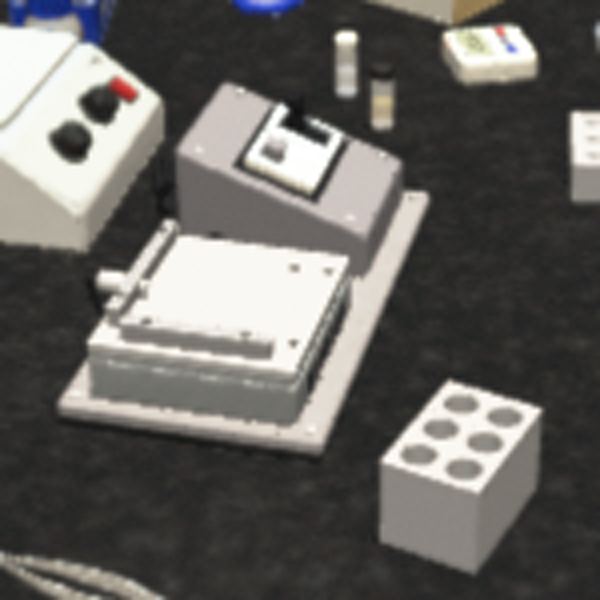

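View pics/t1.png

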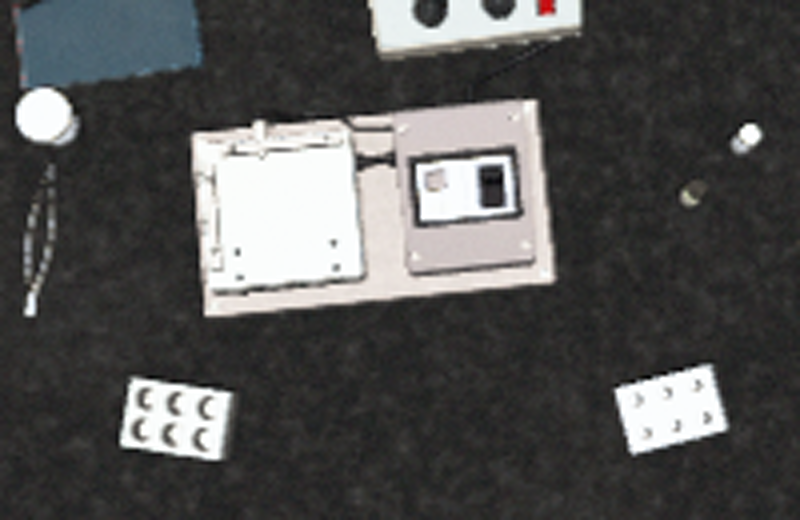

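```bash
cat >> h.py <<'E'
S0=np.array([.6165,-.0554,0.]); SY=0.077
def st2w(p): 
    return S0+R.from_euler('z',SY).apply(np.asarray(p)/1000.)
def w2st(p): return R.from_euler('z',-SY).apply(np.asarray(p)-S0)*1000
def plan(pos,jaw_yaw):
    """pos: TCP world; jaw_yaw: world angle of the tool y axis (mod pi); tool down"""
    s=sensors.observe(); Rc=R.from_rotvec(s['ee_rot']); M=Rc.as_matrix()
    print('now',s['position'].round(4),'jawyaw',np.rad2deg(np.arctan2(M[1,1],M[0,1])).round(2),'tilt',np.rad2deg(np.arccos(-M[2,2])).round(2),'F',s['force'].round(2),'w',round(s['width'],3),'t',round(s['clock'],2),'st',w2st(s['position']).round(1), 'q',s['joints'].round(2))
    for k in (0,1):
        a=jaw_yaw+k*np.pi; y=np.array([np.cos(a),np.sin(a),0]); z=np.array([0,0,-1.]); T=np.c_[np.cross(y,z),y,z]
        w=np.rad2deg((Rc.inv()*R.from_matrix(T)).as_rotvec())
        print(k,'t cm',(Rc.inv().apply(np.asarray(pos)-s['position'])*100).round(2),'w deg',w.round(2))
E
python3 - <<'E'
from h import *
W=np.load('top_W.npy').reshape(-1,3);W=W[~np.isnan(W[:,0])]
Q=W[(W[:,0]>.68)&(W[:,0]<.9)&(W[:,1]>-.2)&(W[:,1]<.2)]
for a in np.arange(-.2,.2,.05):
  q=Q[(Q[:,1]>a)&(Q[:,1]<a+.05)]
  print(a.round(2),[ (b.round(2),q[(q[:,0]>b)&(q[:,0]<b+.04)][:,2].max().round(3)) for b in np.arange(.68,.86,.04)])
W=W[(W[:,0]>.25)&(W[:,0]<.95)&(W[:,1]>-.7)&(W[:,1]<.3)&(W[:,2]>.1)]
print(W[::max(1,len(W)//15)].round(2).tolist())
p=st2w([-4,-53,130]);print(p)
plan(p+[0,0,.014],SY+np.pi/2)
plan(np.array([.2,-.592,.217]),SY+np.pi/2)
E
```

```text
-0.2 [(np.float64(0.68), np.float64(0.091)), (np.float64(0.72), np.float64(0.07)), (np.float64(0.76), np.float64(0.083)), (np.float64(0.8), np.float64(0.097)), (np.float64(0.84), np.float64(0.166))]
-0.15 [(np.float64(0.68), np.float64(0.089)), (np.float64(0.72), np.float64(0.076)), (np.float64(0.76), np.float64(0.095)), (np.float64(0.8), np.float64(0.167)), (np.float64(0.84), np.float64(0.166))]
-0.1 [(np.float64(0.68), np.float64(0.086)), (np.float64(0.72), np.float64(0.077)), (np.float64(0.76), np.float64(0.094)), (np.float64(0.8), np.float64(0.098)), (np.float64(0.84), np.float64(0.097))]
-0.05 [(np.float64(0.68), np.float64(0.024)), (np.float64(0.72), np.float64(0.006)), (np.float64(0.76), np.float64(0.007)), (np.float64(0.8), np.float64(0.008)), (np.float64(0.84), np.float64(0.08))]
-0.0 [(np.float64(0.68), np.float64(0.061)), (np.float64(0.72), np.float64(0.007)), (np.float64(0.76), np.float64(0.008)), (np.float64(0.8), np.float64(0.01)), (np.float64(0.84), np.float64(0.18))]
0.05 [(np.float64(0.68), np.float64(0.017)), (np.float64(0.72), np.float64(0.017)), (np.float64(0.76),
[... 758 characters left out ...]
14], [0.78, -0.49, 0.12], [0.25, -0.64, 0.3], [0.25, -0.66, 0.33]]
[ 0.61658882 -0.10855065  0.13      ]
now [ 0.1994 -0.5924  0.2173] jawyaw -71.4 tilt 0.01 F [ 0.56  0.96 -0.25] w 1.0 t 0.7 st [-457.2 -503.3  217.3] q [ 1.14  0.43  0.03  1.57 -0.01  1.13 -0.08]
0 t cm [ 54.97 -32.54   7.33] w deg [-0.0000e+00  1.0000e-02 -1.6581e+02]
1 t cm [ 54.97 -32.54   7.33] w deg [1.000e-02 0.000e+00 1.419e+01]
now [ 0.1994 -0.5924  0.2173] jawyaw -71.4 tilt 0.01 F [ 0.56  0.96 -0.25] w 1.0 t 0.7 st [-457.2 -503.3  217.3] q [ 1.14  0.43  0.03  1.57 -0.01  1.13 -0.08]
0 t cm [ 0.07 -0.01  0.03] w deg [-0.0000e+00  1.0000e-02 -1.6581e+02]
1 t cm [ 0.07 -0.01  0.03] w deg [1.000e-02 0.000e+00 1.419e+01]
```

```bash
python3 -m handwheel '[{"tx":3.4,"ty":-2,"wz":2,"claw":0},{"tx":6.8,"ty":-4,"wz":3,"claw":0},{"tx":10.2,"ty":-6,"wz":4,"claw":0},{"tx":13.6,"ty":-8,"wz":6,"claw":0},{"tx":17,"ty":-10,"wz":8,"claw":0},{"tx":20.4,"ty":-12,"wz":9,"claw":0},{"tx":23.8,"ty":-14,"wz":10,"claw":0},{"tx":27.2,"ty":-16,"wz":11,"claw":0},{"tx":30.6,"ty":-18,"wz":12,"claw":0},{"tx":34,"ty":-20,"wz":13,"claw":0},{"tx":37.4,"ty":-22,"wz":14.2,"claw":0},{"tx":39,"ty":-23,"wz":14.2,"claw":0}]' 20
python3 -c "
from h import *
plan(st2w([-4,-53,130])+[0,0,.014],SY+np.pi/2)"
```

```text
now [ 0.1994 -0.5924  0.2173] jawyaw -71.4 tilt 0.01 F [ 0.56  0.96 -0.25] w 1.0 t 0.7 st [-457.2 -503.3  217.3] q [ 1.14  0.43  0.03  1.57 -0.01  1.13 -0.08]
0 t cm [ 54.97 -32.54   7.33] w deg [-0.0000e+00  1.0000e-02 -1.6581e+02]
1 t cm [ 54.97 -32.54   7.33] w deg [1.000e-02 0.000e+00 1.419e+01]invalid input
```

```bash
python3 -m handwheel '[{"tx":0.1,"ty":0,"tz":0,"wx":0,"wy":0,"wz":0,"claw":0}]' 20; echo; python3 -m handwheel --help
```

```text
clock: 0.78
position: [0.2002, -0.5921, 0.2173]
ee_rot: [3.1, 0.507, -0.0]
force: [0.3, 0.4, 0.7]
width: 0.966
invalid input: not JSON, or not a number
```

```bash
python3 -m handwheel '[{"tx":3.4,"ty":-2,"tz":0,"wx":0,"wy":0,"wz":2,"claw":0},{"tx":6.8,"ty":-4,"tz":0,"wx":0,"wy":0,"wz":3,"claw":0},{"tx":10.2,"ty":-6,"tz":0,"wx":0,"wy":0,"wz":4,"claw":0},{"tx":13.6,"ty":-8,"tz":0,"wx":0,"wy":0,"wz":6,"claw":0},{"tx":17,"ty":-10,"tz":0,"wx":0,"wy":0,"wz":8,"claw":0},{"tx":20.4,"ty":-12,"tz":0,"wx":0,"wy":0,"wz":9,"claw":0},{"tx":23.8,"ty":-14,"tz":0,"wx":0,"wy":0,"wz":10,"claw":0},{"tx":27.2,"ty":-16,"tz":0,"wx":0,"wy":0,"wz":11,"claw":0},{"tx":30.6,"ty":-18,"tz":0,"wx":0,"wy":0,"wz":12,"claw":0},{"tx":34,"ty":-20,"tz":0,"wx":0,"wy":0,"wz":13,"claw":0},{"tx":37.4,"ty":-22,"tz":0,"wx":0,"wy":0,"wz":14.2,"claw":0},{"tx":39,"ty":-23,"tz":0,"wx":0,"wy":0,"wz":14.2,"claw":0}]' 20
python3 -c "
from h import *
plan(st2w([-4,-53,130])+[0,0,.014],SY+np.pi/2)"
```

```text
clock: 1.78
position: [0.5001, -0.2443, 0.2175]
ee_rot: [-3.137, -0.127, -0.003]
force: [0.5, 0.4, -0.0]
width: 0.106
now [ 0.5001 -0.2443  0.2175] jawyaw -85.36 tilt 0.16 F [ 0.46  0.36 -0.  ] w 0.106 t 1.78 st [-130.6 -179.4  217.5] q [ 0.44  0.33 -0.1   1.74  0.04  1.08 -1.17]
0 t cm [ 12.69 -12.58   7.4 ] w deg [ 2.0000e-01 -1.5000e-01 -1.7977e+02]
1 t cm [ 12.69 -12.58   7.4 ] w deg [-0.09 -0.13  0.23]
```

```bash
python3 -m handwheel '[{"tx":2.5,"ty":-2.5,"tz":0,"wx":0,"wy":0,"wz":0,"claw":0},{"tx":5,"ty":-5,"tz":0,"wx":0,"wy":0,"wz":0.2,"claw":0},{"tx":7.5,"ty":-7.5,"tz":0,"wx":0,"wy":0,"wz":0.2,"claw":0},{"tx":10,"ty":-10,"tz":0.5,"wx":0,"wy":0,"wz":0.2,"claw":0},{"tx":12,"ty":-12,"tz":2,"wx":0,"wy":0,"wz":0.2,"claw":0},{"tx":12.7,"ty":-12.6,"tz":4,"wx":0,"wy":0,"wz":0.2,"claw":0},{"tx":12.7,"ty":-12.6,"tz":6,"wx":0,"wy":0,"wz":0.2,"claw":0},{"tx":12.7,"ty":-12.6,"tz":7.4,"wx":0,"wy":0,"wz":0.2,"claw":0},{"tx":12.7,"ty":-12.6,"tz":7.4,"wx":0,"wy":0,"wz":0.2,"claw":0},{"tx":12.7,"ty":-12.6,"tz":7.4,"wx":0,"wy":0,"wz":0.2,"claw":0}]' 20
python3 -c "
from h import *
plan(st2w([-4,-53,100])+[0,0,.014],SY+np.pi/2)
for n in('top','side'):
  im,d=vision.get_image(n); cv2.imwrite('pics/%s2.png'%n,im[100:300,130:360].repeat(3,0).repeat(3,1))
print(proj('side',[st2w([-6.1,-53,81.5]),st2w([0,0,0]),sensors.observe()['position']]))"
```

```text
clock: 2.62
position: [0.6132, -0.1142, 0.1429]
ee_rot: [-3.139, -0.115, 0.002]
force: [0.5, -0.5, 0.2]
width: 0.003
now [ 0.6132 -0.1142  0.1429] jawyaw -85.8 tilt 0.08 F [ 0.55 -0.5   0.2 ] w 0.003 t 2.62 st [ -7.9 -58.4 142.9] q [ 0.19  0.51 -0.14  1.65  0.08  0.99 -1.47]
0 t cm [ 0.39 -0.54  2.88] w deg [1.3000e-01 2.0000e-02 1.7979e+02]
1 t cm [ 0.39 -0.54  2.88] w deg [-0.01  0.08 -0.21]
[[231.92937122 186.5547254 ]
 [224.21352833 226.18142333]
 [232.379833   161.89458812]]
```

View pics/side2.png

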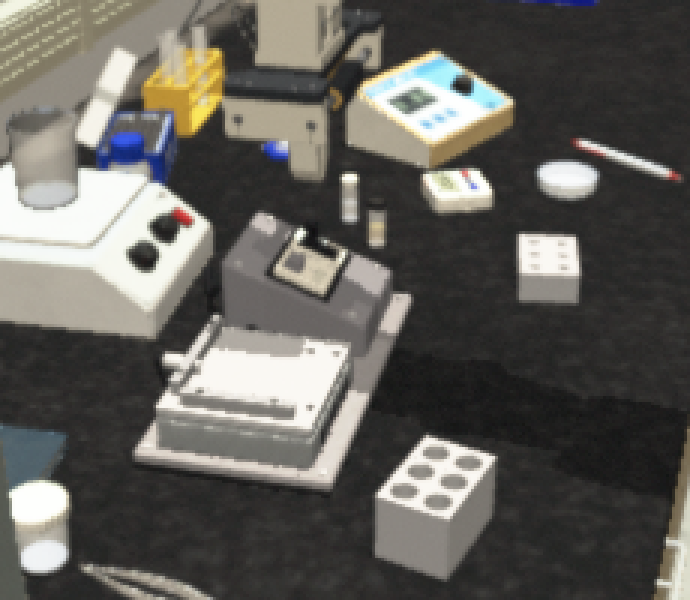

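```bash
cat > ov.py <<'E'
from h import *
a=np.deg2rad(20);U=np.array([np.cos(a),0,np.sin(a)]);N=np.array([-np.sin(a),0,np.cos(a)]);Y=np.array([0,1,0.]);C=np.array([-3,-75,73.])
def sw(u,y,n): return C+u*U+y*Y+n*N
L=[[sw(-22.5,-36,0),sw(22.5,-36,0),sw(22.5,36,0),sw(-22.5,36,0)],[sw(-6,15,9),sw(6,15,9),sw(6,29,9),sw(-6,29,9)],
 [[-60,-125,44],[60,-125,88],[60,-25,88],[-60,-25,44]],[[-57.5,10,50],[57.5,10,50],[57.5,130,50],[-57.5,130,50]],[[-75,-140,14],[75,-140,14],[75,140,14],[-75,140,14]],[[-39,117,62],[45,117,62],[45,125,62],[-39,125,62]],[[45,20,62],[45,118,62],[53,118,62],[53,20,62]]]
def ov(n,im,f,c0,c1,r0,r1,k=5):
    im=cv2.resize(im[r0:r1,c0:c1],None,fx=k,fy=k,interpolation=cv2.INTER_CUBIC)
    for l in L:
        p=(proj(n,st2w(l))-[c0,r0]+.5)*k-.5
        cv2.polylines(im,[p.round().astype(np.int32)],True,(0,0,255),1)
    cv2.imwrite(f,im)
E
python3 - <<'E'
from ov import *
ov('side',np.load('side_im.npy'),'pics/ovs.png',170,290,165,265,6)
ov('top',np.load('top_im.npy'),'pics/ovt.png',190,300,145,215,7)
E
```

```text
(no output)
```

View pics/ovs.png

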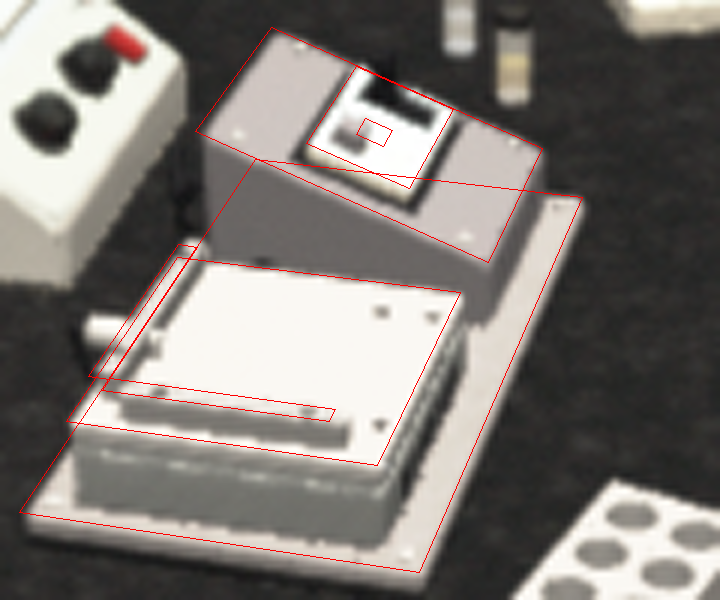

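View pics/ovt.png

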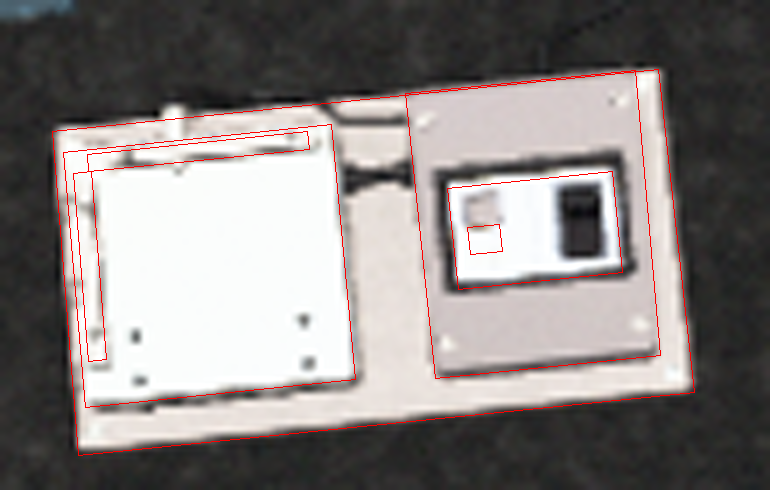

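```bash
python3 - <<'E'
from ov import *
for n,S in(('top',[.6185,-.0552,0]),('side',[.6146,-.0555,0])):
    W=np.load(n+'_W.npy'); P=W.reshape(-1,3); P=R.from_euler('z',-SY).apply(P-np.array(S))*1000
    im=np.load(n+'_im.npy').reshape(-1,3)
    Q=P-C; u=Q@U; nn=Q@N; y=Q[:,1]
    k=(abs(u)<30)&(abs(y)<40)&(nn>4)
    print(n)
    for a,b,c,i in sorted(zip(u[k],y[k],nn[k],im[k].mean(1)),key=lambda t:t[1]): print(int(round(a)),int(round(b)),round(c,1),int(i),end=' | ')
    print()
E
```

```text
top
12 -35 5.8 212 | -6 -33 5.2 249 | 0 -31 4.3 220 | 16 -25 21.6 41 | 13 -25 22.5 56 | 9 -25 18.3 30 | 16 -22 17.4 38 | 14 -22 23.8 56 | 5 -22 8.8 19 | 10 -22 21.6 40 | -14 -20 4.1 46 | 17 -20 4.7 111 | 16 -19 16.7 40 | 14 -19 21.6 58 | 5 -19 9.1 10 | 11 -19 21.8 29 | -17 -17 5.8 243 | 17 -16 19.3 48 | 14 -16 23.1 58 | 10 -16 16.7 42 | 6 -16 11.3 18 | 17 -13 20.1 54 | 15 -13 23.9 57 | 10 -13 15.2 41 | 6 -13 7.8 55 | -4 -9 4.5 214 | -4 -6 4.8 252 | 14 8 6.0 252 | -20 11 5.6 230 | 5 15 5.2 191 | 15 17 6.5 201 | 12 17 7.2 207 | 9 17 8.6 207 | 6 18 10.0 213 | 16 20 12.5 188 | 12 20 5.2 205 | 9 20 9.8 204 | 7 21 11.0 210 | 15 23 7.5 170 | 13 23 11.1 206 | 10 23 11.0 204 | 6 24 8.6 212 | 16 26 7.7 150 | 12 26 5.3 196 | 10 26 8.9 194 | 7 27 11.3 187 | 16 29 5.1 187 | 13 29 7.5 188 | 10 29 6.9 183 | 19 34 4.6 246 | 16 35 6.6 246 | 
side
17 -29 17.7 46 | 15 -27 20.1 45 | 11 -25 19.6 37 | 10 -23 18.1 30 | 16 -23 18.4 40 | 13 -22 20.0 42 | 9 -22 16.0 26 | 7 -22 10.9 20 | 5 -20 6.6 37 | 4 -19 4.5 29 | 6 -19 10.1 25 | 12 -19 19.5 37 | 8 -18 16.1 25 | 11 -17 17.9 30 | 13 -17 7.7 57 | 12 -16 5.4 31 | 3 -16 4.1 25 | 15 -15 16.4 30 | 16 -15 19.2 42 | 10 -15 10.0 25 | 6 -15 6.1 26 | 14 -15 20.7 40 | 9 -13 15.0 19 | 10 -13 17.6 26 | 17 -13 16.9 45 | 17 -13 14.3 111 | 11 -12 14.2 22 | 13 -12 13.2 78 | 8 -12 12.9 19 | 13 -12 19.6 28 | 12 -11 17.4 25 | 7 -11 10.9 23 | 7 -11 4.5 26 | 8 -11 7.3 25 | 9 -9 10.8 25 | 14 -9 17.7 37 | 6 15 7.2 223 | 5 17 5.9 199 | 9 17 10.0 234 | 13 18 8.2 229 | 8 20 9.0 202 | 11 21 11.2 241 | 15 22 9.2 221 | 10 23 9.8 210 | 14 25 8.4 201 | 6 25 9.4 194 | 16 26 8.0 222 | 13 26 6.8 159 | 12 26 10.7 203 | 4 27 5.3 122 | 5 27 8.0 154 | 8 27 9.5 196 | 15 28 6.7 156 | 7 28 5.0 112 | 10 29 9.7 189 | 12 29 6.1 116 | 7 30 8.5 152 | 9 31 8.4 136 |
```

The overlays agree with the fit to about 2 mm, and the button sits about 11 mm up the slope from the switch centre. The corrected cap centre is station (4,-53,85).

```bash
python3 -c "
from h import *
plan(st2w([5,-53,92])+[0,0,.014],SY+np.pi/2)"
```

```text
now [ 0.6142 -0.1145  0.1444] jawyaw -85.82 tilt 0.09 F [0.37 0.54 0.53] w 0.006 t 2.72 st [ -6.8 -58.7 144.4] q [ 0.19  0.5  -0.14  1.65  0.08  0.99 -1.47]
0 t cm [ 1.17 -0.58  3.84] w deg [-1.4000e-01 -3.0000e-02  1.7977e+02]
1 t cm [ 1.17 -0.58  3.84] w deg [ 0.02 -0.09 -0.23]
```

```bash
python3 -m handwheel '[{"tx":0.6,"ty":-0.3,"tz":1,"wx":0,"wy":0,"wz":0,"claw":0},{"tx":1.2,"ty":-0.6,"tz":2,"wx":0,"wy":0,"wz":0,"claw":0},{"tx":1.2,"ty":-0.6,"tz":3,"wx":0,"wy":0,"wz":0,"claw":0},{"tx":1.2,"ty":-0.6,"tz":3.4,"wx":0,"wy":0,"wz":0,"claw":0},{"tx":1.2,"ty":-0.6,"tz":3.4,"wx":0,"wy":0,"wz":0,"claw":0},{"tx":1.2,"ty":-0.6,"tz":3.4,"wx":0,"wy":0,"wz":0,"claw":0}]' 20
python3 -c "
from ov import *
plan(st2w([5,-53,84])+[0,0,.014],SY+np.pi/2)
for n in('top','side'):
  im,d=vision.get_image(n); cv2.imwrite('pics/%s3.png'%n,cv2.resize(im[140:240,170:290],None,fx=6,fy=6))
plan(st2w([5,-53,84])+[0,0,.014],SY+np.pi/2)
"
```

```text
clock: 3.22
position: [0.6247, -0.1075, 0.1086]
ee_rot: [-3.139, -0.115, 0.002]
force: [0.1, 0.9, 0.8]
width: 0.003
now [ 0.6247 -0.1075  0.1086] jawyaw -85.8 tilt 0.07 F [0.08 0.92 0.82] w 0.003 t 3.22 st [  4.1 -52.5 108.6] q [ 0.18  0.56 -0.13  1.66  0.09  0.93 -1.49]
0 t cm [0.09 0.05 1.06] w deg [1.1000e-01 1.0000e-02 1.7979e+02]
1 t cm [0.09 0.05 1.06] w deg [-0.    0.07 -0.21]
now [ 0.6252 -0.1075  0.1095] jawyaw -85.81 tilt 0.02 F [-0.1  -0.53  0.45] w 0.008 t 3.32 st [  4.7 -52.6 109.5] q [ 0.18  0.56 -0.13  1.66  0.09  0.93 -1.49]
0 t cm [0.03 0.04 1.15] w deg [-3.0000e-02 -1.0000e-02  1.7978e+02]
1 t cm [0.03 0.04 1.15] w deg [ 0.01 -0.02 -0.22]
```

View pics/side3.png

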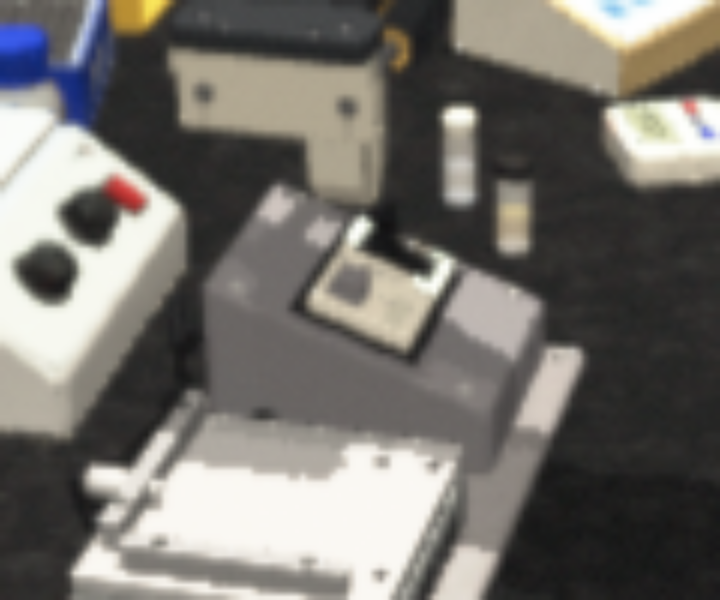

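```bash
python3 -c "
from ov import *
p=sensors.observe()['position']; print(arm.tip_reach)
for n in ('side','top'):
  print(n,proj(n,[p-[0,0,.014],p-[0,0,.014]+[0,.019,0],st2w([4.3,-53,85.2])]))
im,d=vision.get_image('side');W=cloud('side',d)
for v in range(140+20,140+50,2):
  print(v,[W[v,u].round(3).tolist() for u in (170+54,170+58)])
"
```

```text
0.014
side [[227.47037059 180.98306386]
 [224.66344702 184.41141224]
 [227.7611888  184.73289203]]
top [[258.25528484 174.4648223 ]
 [251.90926525 174.62794685]
 [258.44450518 175.14098477]]
160 [[0.599, -0.021, 0.191], [0.591, -0.025, 0.191]]
162 [[0.599, -0.023, 0.185], [0.59, -0.023, 0.187]]
164 [[0.626, -0.09, 0.148], [0.616, -0.091, 0.149]]
166 [[0.626, -0.09, 0.143], [0.616, -0.089, 0.145]]
168 [[0.626, -0.09, 0.138], [0.616, -0.09, 0.139]]
170 [[0.626, -0.088, 0.133], [0.616, -0.089, 0.134]]
172 [[0.629, -0.097, 0.124], [0.619, -0.097, 0.125]]
174 [[0.66, -0.173, 0.079], [0.708, -0.326, 0.001]]
176 [[0.654, -0.159, 0.08], [0.649, -0.173, 0.075]]
178 [[0.654, -0.159, 0.075], [0.642, -0.154, 0.079]]
180 [[0.65, -0.148, 0.075], [0.638, -0.144, 0.079]]
182 [[0.645, -0.135, 0.077], [0.634, -0.133, 0.079]]
184 [[0.642, -0.126, 0.076], [0.625, -0.11, 0.086]]
186 [[0.636, -0.11, 0.079], [0.622, -0.103, 0.085]]
188 [[0.63, -0.095, 0.082], [0.623, -0.104, 0.078]]
```

View pics/top3.png

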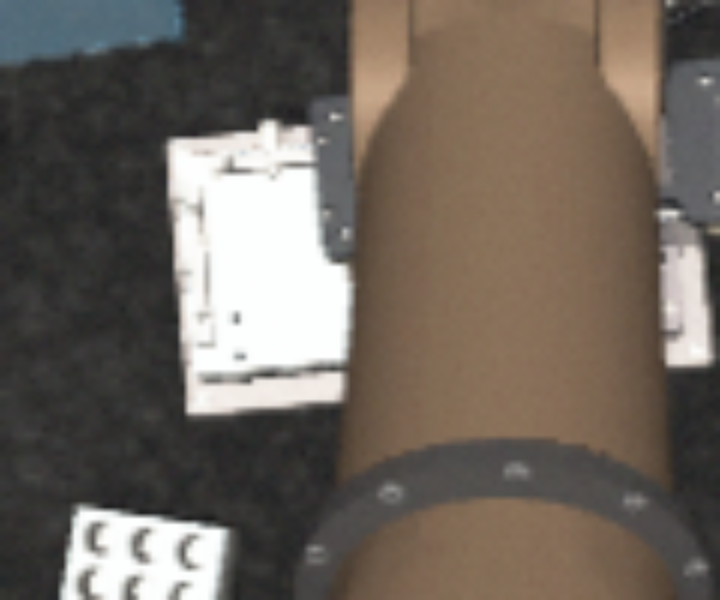

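The side view shows the fingertip bottom at about row 173, which is roughly 24 mm higher than the reported pose implies. I'll come down in guarded steps and watch the force.

```bash
python3 -m handwheel '[{"tx":0,"ty":0,"tz":0.4,"wx":0,"wy":0,"wz":0,"claw":0},{"tx":0,"ty":0,"tz":0.8,"wx":0,"wy":0,"wz":0,"claw":0},{"tx":0,"ty":0,"tz":0.8,"wx":0,"wy":0,"wz":0,"claw":0},{"tx":0,"ty":0,"tz":0.8,"wx":0,"wy":0,"wz":0,"claw":0}]' 20
python3 -c "
from ov import *
for n in('side',):
  im,d=vision.get_image(n); cv2.imwrite('pics/%s4.png'%n,cv2.resize(im[140:240,170:290],None,fx=6,fy=6))
print(sensors.observe()['force'],sensors.observe()['position'])
im,d=vision.get_image('top');W=cloud('top',d)
for c in ((170+56,140+25),(170+56,140+35),(170+116,140+25),(170+116,140+33)): print(c,W[c[1],c[0]])
"
```

```text
clock: 3.7
position: [0.6248, -0.1074, 0.1009]
ee_rot: [-3.139, -0.115, 0.001]
force: [0.3, -0.0, 0.1]
width: 0.003
[-0.14745379 -0.13259197  0.89552298] [ 0.62496032 -0.10736577  0.10107416]
(226, 165) [ 0.63230908 -0.02301204  0.22033074]
(226, 175) [ 0.6052378  -0.02255293  0.21915208]
(286, 165) [ 0.62869473 -0.18450261  0.21695911]
(286, 173) [ 0.60635392 -0.18363394  0.21989849]
```

View pics/side4.png

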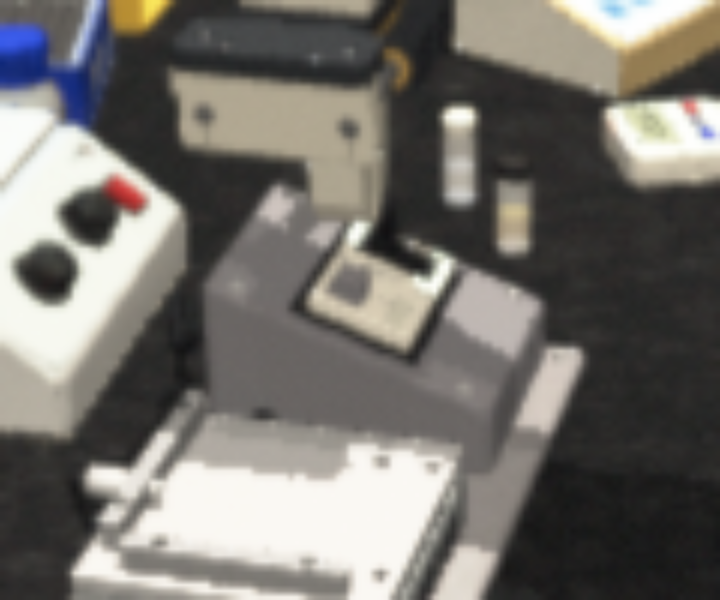

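```bash
python3 -m handwheel '[{"tx":0,"ty":0,"tz":0.3,"wx":0,"wy":0,"wz":0,"claw":0},{"tx":0,"ty":0,"tz":0.4,"wx":0,"wy":0,"wz":0,"claw":0},{"tx":0,"ty":0,"tz":0.4,"wx":0,"wy":0,"wz":0,"claw":0},{"tx":0,"ty":0,"tz":0.4,"wx":0,"wy":0,"wz":0,"claw":0}]' 20
python3 -m handwheel '[{"tx":0,"ty":0,"tz":0.3,"wx":0,"wy":0,"wz":0,"claw":0},{"tx":0,"ty":0,"tz":0.4,"wx":0,"wy":0,"wz":0,"claw":0},{"tx":0,"ty":0,"tz":0.4,"wx":0,"wy":0,"wz":0,"claw":0},{"tx":0,"ty":0,"tz":0.4,"wx":0,"wy":0,"wz":0,"claw":0}]' 20
python3 -c "
from ov import *
for n in('side',):
  im,d=vision.get_image(n); cv2.imwrite('pics/%s5.png'%n,cv2.resize(im[140:240,170:290],None,fx=6,fy=6)); W=cloud(n,d)
  W=W.reshape(-1,3); k=(abs(W[:,0]-.62)<.03)&(abs(W[:,1]+.09)<.012)&(W[:,2]>.08); W=W[k]; print(np.sort(W[:,2])[:40].round(3), W[:,1].mean())
print(sensors.observe()['force'],sensors.observe()['position'])
"
```

```text
clock: 4.13
position: [0.625, -0.1074, 0.0971]
ee_rot: [3.139, 0.115, -0.0]
force: [0.1, -0.7, -0.4]
width: 0.005
clock: 4.47
position: [0.625, -0.1074, 0.0931]
ee_rot: [3.139, 0.115, -0.0]
force: [-0.2, 0.1, -0.2]
width: -0.002
[0.08  0.08  0.08  0.08  0.081 0.082 0.082 0.084 0.085 0.104 0.106 0.106
 0.106 0.106 0.108 0.108 0.108 0.109 0.109 0.11  0.11  0.11  0.111 0.111
 0.112 0.112 0.113 0.114 0.114 0.115 0.115 0.116 0.116 0.116 0.117 0.117
 0.117 0.117 0.118 0.118] -0.086428218278396
[-0.29938794 -0.59615824  0.14023827] [ 0.62509661 -0.10737158  0.09322144]
```

View pics/side5.png

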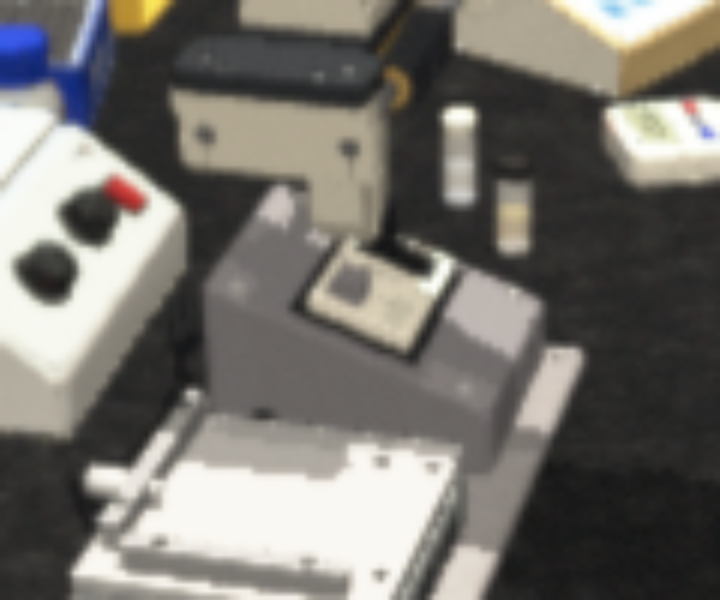

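```bash
python3 -m handwheel '[{"tx":0,"ty":0,"tz":0.4,"wx":0,"wy":0,"wz":0,"claw":0},{"tx":0,"ty":0,"tz":0.8,"wx":0,"wy":0,"wz":0,"claw":0},{"tx":0,"ty":0,"tz":1.1,"wx":0,"wy":0,"wz":0,"claw":0},{"tx":0,"ty":0,"tz":1.1,"wx":0,"wy":0,"wz":0,"claw":0},{"tx":0,"ty":0,"tz":1.1,"wx":0,"wy":0,"wz":0,"claw":0}]' 20
python3 -c "
from ov import *
for n in('side',):
  im,d=vision.get_image(n); cv2.imwrite('pics/%s6.png'%n,cv2.resize(im[140:240,170:290],None,fx=6,fy=6)); W=cloud(n,d)
  W=W.reshape(-1,3); k=(abs(W[:,0]-.62)<.03)&(abs(W[:,1]+.09)<.012)&(W[:,2]>.08); W=W[k]; print(np.sort(W[:,2])[:40].round(3), W[:,1].mean())
print(sensors.observe()['force'],sensors.observe()['position'])
"
```

```text
clock: 4.93
position: [0.6248, -0.1073, 0.0818]
ee_rot: [-3.139, -0.115, 0.001]
force: [0.0, 0.3, 0.8]
width: 0.002
[0.08  0.08  0.081 0.082 0.082 0.083 0.083 0.084 0.086 0.088 0.092 0.093
 0.095 0.095 0.096 0.096 0.096 0.097 0.097 0.099 0.099 0.1   0.101 0.101
 0.101 0.101 0.102 0.103 0.103 0.103 0.103 0.103 0.104 0.105 0.105 0.106
 0.106 0.106 0.106 0.106] -0.08667536658754696
[-0.02548513 -1.2499765   0.8238039 ] [ 0.62500419 -0.10738049  0.08204453]
```

View pics/side6.png

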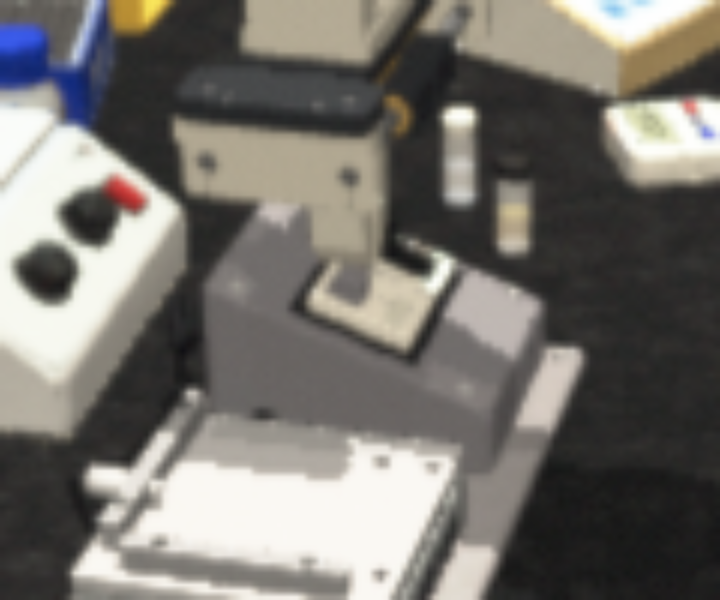

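The fingertip at (345,262) in the crop is now just above the button, so I'll press in small steps.

```bash
for i in 1; do python3 -m handwheel '[{"tx":0,"ty":0,"tz":0.2,"wx":0,"wy":0,"wz":0,"claw":0},{"tx":0,"ty":0,"tz":0.4,"wx":0,"wy":0,"wz":0,"claw":0},{"tx":0,"ty":0,"tz":0.4,"wx":0,"wy":0,"wz":0,"claw":0},{"tx":0,"ty":0,"tz":0.4,"wx":0,"wy":0,"wz":0,"claw":0}]' 20; done
python3 -m handwheel '[{"tx":0,"ty":0,"tz":0.2,"wx":0,"wy":0,"wz":0,"claw":0},{"tx":0,"ty":0,"tz":0.2,"wx":0,"wy":0,"wz":0,"claw":0},{"tx":0,"ty":0,"tz":0.2,"wx":0,"wy":0,"wz":0,"claw":0}]' 20
```

```text
clock: 5.32
position: [0.6251, -0.1074, 0.0781]
ee_rot: [3.139, 0.115, -0.0]
force: [0.3, -0.3, 0.0]
width: 0.005
clock: 5.57
position: [0.6255, -0.1073, 0.0765]
ee_rot: [3.139, 0.115, 0.001]
force: [1.5, -0.1, 2.9]
width: 0.005
```

```bash
python3 -m handwheel '[{"tx":0,"ty":0,"tz":0.2,"wx":0,"wy":0,"wz":0,"claw":0},{"tx":0,"ty":0,"tz":0.35,"wx":0,"wy":0,"wz":0,"claw":0},{"tx":0,"ty":0,"tz":0.35,"wx":0,"wy":0,"wz":0,"claw":0},{"tx":0,"ty":0,"tz":0.35,"wx":0,"wy":0,"wz":0,"claw":0}]' 20
python3 -c "
from ov import *
for n in('side',):
  im,d=vision.get_image(n); cv2.imwrite('pics/%s7.png'%n,cv2.resize(im[140:240,170:290],None,fx=6,fy=6))
print(sensors.observe()['force'],sensors.observe()['position'])
"
```

```text
clock: 5.9
position: [0.6258, -0.1073, 0.073]
ee_rot: [3.139, 0.115, 0.002]
force: [1.7, -0.2, 4.0]
width: 0.007
[1.76722715 0.74664177 2.38292637] [ 0.62569932 -0.1072943   0.07301505]
```

View pics/side7.png

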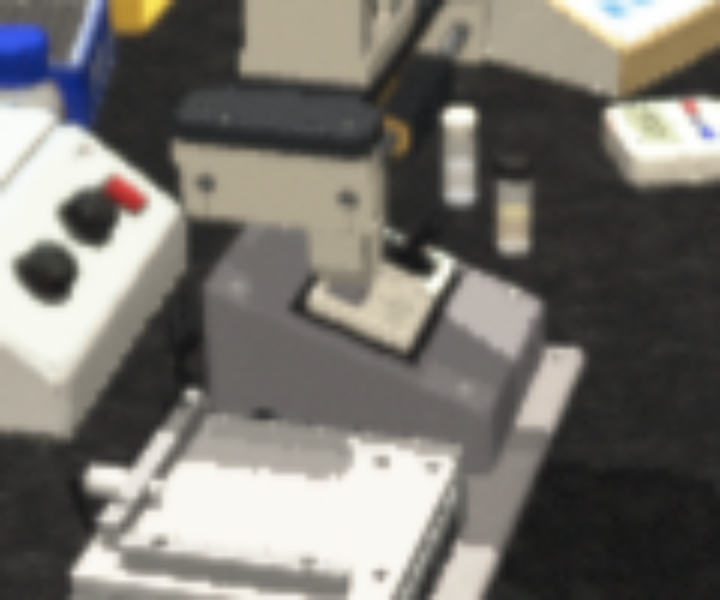

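The lever has dropped, with its tip now toward the front at about (430,235). I'll retract and move to the front of the lever.

```bash
python3 -m handwheel '[{"tx":0,"ty":0,"tz":-1.5,"wx":0,"wy":0,"wz":0,"claw":0},{"tx":0,"ty":0,"tz":-3,"wx":0,"wy":0,"wz":0,"claw":0},{"tx":0,"ty":0,"tz":-4.5,"wx":0,"wy":0,"wz":0,"claw":0},{"tx":0,"ty":0,"tz":-4.5,"wx":0,"wy":0,"wz":0,"claw":0}]' 20
python3 -c "
from ov import *
plan(st2w([-45,-95,115]),SY+np.pi/2)
for n in('side',):
  im,d=vision.get_image(n); cv2.imwrite('pics/%s8.png'%n,cv2.resize(im[140:240,170:290],None,fx=6,fy=6))
  P=cloud(n,d).reshape(-1,3); P=R.from_euler('z',-SY).apply(P-np.array([.6146,-.0555,0]))*1000
  Q=P-C;u=Q@U;nn=Q@N;k=(abs(u)<35)&(abs(Q[:,1]+20)<9)&(nn>6)&(nn<22);print(np.c_[u,Q[:,1],nn][k].round(0).astype(int).tolist())
"
```

```text
clock: 6.28
position: [0.6259, -0.1076, 0.12]
ee_rot: [3.139, 0.115, 0.004]
force: [0.8, -0.7, 0.6]
width: 0.006
now [ 0.6259 -0.1076  0.12  ] jawyaw -85.81 tilt 0.14 F [ 0.77 -0.69  0.57] w 0.006 t 6.28 st [  5.3 -52.8 120. ] q [ 0.18  0.54 -0.14  1.65  0.09  0.95 -1.49]
0 t cm [-5.02  4.24  0.49] w deg [-2.1000e-01 -6.0000e-02  1.7978e+02]
1 t cm [-5.02  4.24  0.49] w deg [ 0.04 -0.13 -0.22]
[[-10, -25, 21], [-12, -29, 20], [-9, -20, 20], [-11, -23, 19], [-7, -26, 13], [-10, -16, 20], [-13, -17, 20], [-15, -18, 21], [-6, -21, 12], [-9, -12, 18], [-11, -17, 17], [-16, -16, 19], [-5, -18, 10], [-8, -14, 13], [-10, -13, 15], [-13, -12, 17], [-15, -13, 18], [-4, -13, 9], [-6, -14, 10], [-9, -12, 12], [-11, -14, 12], [-13, -14, 13], [-16, -14, 14], [-5, -12, 7], [-8, -11, 9], [-10, -13, 9]]
```

View pics/side8.png

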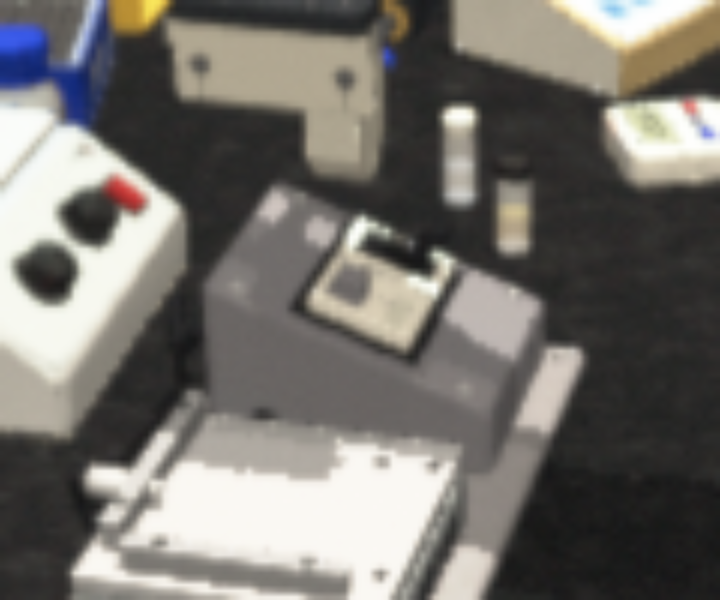

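```bash
python3 -m handwheel '[{"tx":-2,"ty":2,"tz":0,"wx":0,"wy":0,"wz":0,"claw":0},{"tx":-4,"ty":4.2,"tz":0,"wx":0,"wy":0,"wz":0,"claw":0},{"tx":-5,"ty":4.2,"tz":1.5,"wx":0,"wy":0,"wz":0,"claw":0},{"tx":-5,"ty":4.2,"tz":3,"wx":0,"wy":0,"wz":0,"claw":0},{"tx":-5,"ty":4.2,"tz":4.2,"wx":0,"wy":0,"wz":0,"claw":0},{"tx":-5,"ty":4.2,"tz":4.2,"wx":0,"wy":0,"wz":0,"claw":0},{"tx":-5,"ty":4.2,"tz":4.2,"wx":0,"wy":0,"wz":0,"claw":0}]' 20
python3 -c "
from ov import *
for n in('side',):
  im,d=vision.get_image(n); cv2.imwrite('pics/%s9.png'%n,cv2.resize(im[140:240,170:290],None,fx=6,fy=6))
plan(st2w([-45,-95,68]),SY+np.pi/2)
"
```

```text
clock: 6.92
position: [0.5777, -0.1523, 0.0745]
ee_rot: [-3.139, -0.116, 0.004]
force: [-0.5, -0.6, -1.0]
width: 0.004
now [ 0.5785 -0.1524  0.0754] jawyaw -85.75 tilt 0.05 F [-0.24  0.13  0.84] w 0.003 t 6.97 st [-45.4 -93.7  75.4] q [ 0.26  0.55 -0.13  1.78  0.09  0.82 -1.41]
0 t cm [0.04 0.13 0.74] w deg [7.0000e-02 4.0000e-02 1.7984e+02]
1 t cm [0.04 0.13 0.74] w deg [-0.03  0.04 -0.16]
```

View pics/side9.png

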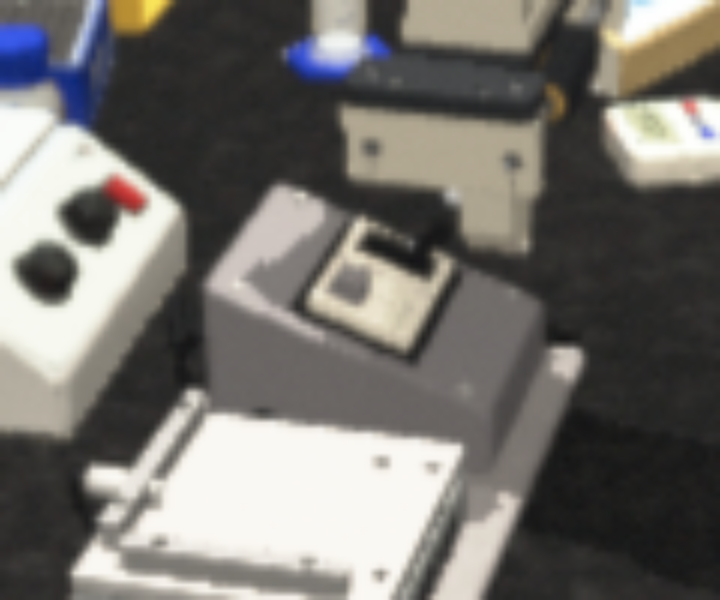

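```bash
python3 -m handwheel '[{"tx":0,"ty":0.1,"tz":0.35,"wx":0,"wy":0,"wz":0,"claw":0},{"tx":0,"ty":0.1,"tz":0.65,"wx":0,"wy":0,"wz":0,"claw":0},{"tx":0.4,"ty":0.1,"tz":0.65,"wx":0,"wy":0,"wz":0,"claw":0},{"tx":0.8,"ty":0.1,"tz":0.65,"wx":0,"wy":0,"wz":0,"claw":0},{"tx":1.2,"ty":0.1,"tz":0.65,"wx":0,"wy":0,"wz":0,"claw":0},{"tx":1.6,"ty":0.1,"tz":0.65,"wx":0,"wy":0,"wz":0,"claw":0},{"tx":1.6,"ty":0.1,"tz":0.65,"wx":0,"wy":0,"wz":0,"claw":0}]' 20
python3 -m handwheel '[{"tx":0.3,"ty":0,"tz":0,"wx":0,"wy":0,"wz":0,"claw":0},{"tx":0.6,"ty":0,"tz":0,"wx":0,"wy":0,"wz":0,"claw":0},{"tx":0.9,"ty":0,"tz":0,"wx":0,"wy":0,"wz":0,"claw":0},{"tx":0.9,"ty":0,"tz":0,"wx":0,"wy":0,"wz":0,"claw":0}]' 20
python3 -c "
from ov import *
for n in('side',):
  im,d=vision.get_image(n); cv2.imwrite('pics/%s10.png'%n,cv2.resize(im[140:240,170:290],None,fx=6,fy=6))
plan(st2w([-10,-95,68]),SY+np.pi/2)
"
```

```text
clock: 7.55
position: [0.5926, -0.1531, 0.069]
ee_rot: [3.139, 0.115, -0.007]
force: [-1.9, -0.1, 2.1]
width: 0.008
clock: 7.88
position: [0.6048, -0.1517, 0.0694]
ee_rot: [-3.139, -0.116, -0.003]
force: [0.7, -0.3, 1.2]
width: 0.005
now [ 0.6043 -0.1518  0.0693] jawyaw -85.77 tilt 0.07 F [-0.29  0.78  0.19] w 0.002 t 7.93 st [-19.5 -95.1  69.3] q [ 0.25  0.59 -0.13  1.73  0.1   0.84 -1.42]
0 t cm [ 0.95 -0.02  0.13] w deg [-1.0000e-01  0.0000e+00  1.7982e+02]
1 t cm [ 0.95 -0.02  0.13] w deg [-0.   -0.07 -0.18]
```

View pics/side10.png

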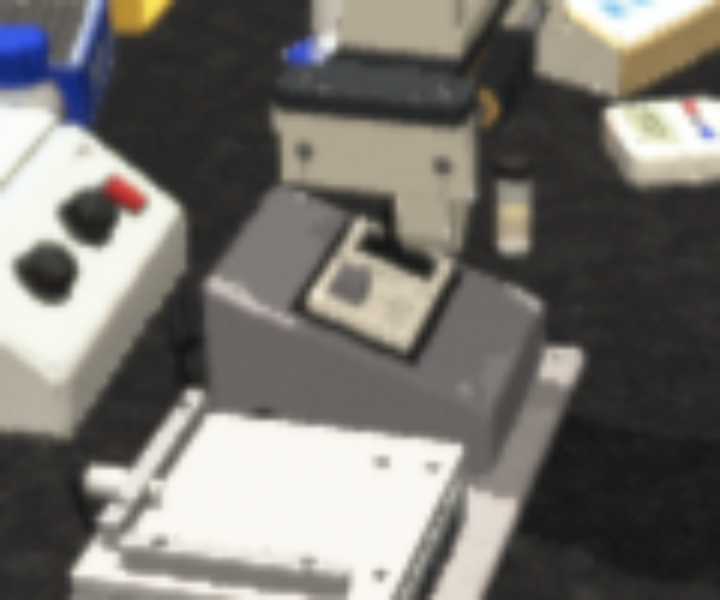

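```bash
python3 -m handwheel '[{"tx":0.3,"ty":0,"tz":0,"wx":0,"wy":0,"wz":0,"claw":0},{"tx":0.5,"ty":0,"tz":0,"wx":0,"wy":0,"wz":0,"claw":0},{"tx":0.5,"ty":0,"tz":0,"wx":0,"wy":0,"wz":0,"claw":0},{"tx":0.5,"ty":0,"tz":0,"wx":0,"wy":0,"wz":0,"claw":0}]' 20
python3 -m handwheel '[{"tx":0.15,"ty":0,"tz":0,"wx":0,"wy":0,"wz":0,"claw":0},{"tx":0.3,"ty":0,"tz":0,"wx":0,"wy":0,"wz":0,"claw":0},{"tx":0.3,"ty":0,"tz":0,"wx":0,"wy":0,"wz":0,"claw":0}]' 20
```

```text
clock: 8.27
position: [0.6085, -0.1516, 0.0692]
ee_rot: [-3.139, -0.115, -0.0]
force: [0.2, -0.4, -0.7]
width: 0.009
clock: 8.52
position: [0.6109, -0.1516, 0.0691]
ee_rot: [3.139, 0.115, -0.002]
force: [-1.1, -0.2, 1.0]
width: 0.002
```

```bash
python3 -m handwheel '[{"tx":-1,"ty":0,"tz":0,"wx":0,"wy":0,"wz":0,"claw":0},{"tx":-2.5,"ty":0,"tz":0,"wx":0,"wy":0,"wz":0,"claw":0},{"tx":-2.5,"ty":0,"tz":-2,"wx":0,"wy":0,"wz":0,"claw":0},{"tx":-3,"ty":0,"tz":-5,"wx":0,"wy":0,"wz":0,"claw":0.3},{"tx":-4,"ty":0,"tz":-8.5,"wx":0,"wy":0,"wz":0,"claw":0.8},{"tx":-4,"ty":0,"tz":-11.5,"wx":0,"wy":0,"wz":0,"claw":1},{"tx":-4,"ty":0,"tz":-11.5,"wx":0,"wy":0,"wz":0,"claw":1}]' 20
python3 -c "
from ov import *
for n in('side',):
  im,d=vision.get_image(n); cv2.imwrite('pics/%s11.png'%n,cv2.resize(im[140:240,170:290],None,fx=6,fy=6))
  P=cloud(n,d).reshape(-1,3); P=R.from_euler('z',-SY).apply(P-np.array([.6146,-.0555,0]))*1000
  Q=P-C;u=Q@U;nn=Q@N;k=(abs(u)<35)&(abs(Q[:,1]+20)<9)&(nn>6)&(nn<22);print(np.c_[u,Q[:,1],nn][k].round(0).astype(int).tolist())
yaw=np.deg2rad(-9.8)
plan(np.array([.451,.0967,.18]),yaw)
"
```

```text
clock: 9.1
position: [0.5745, -0.1551, 0.1908]
ee_rot: [3.137, 0.114, 0.015]
force: [0.9, -0.5, 0.3]
width: 0.247
[[16, -23, 21], [13, -24, 19], [11, -24, 20], [16, -12, 21], [12, -16, 21], [10, -23, 18], [17, -11, 18], [15, -14, 18], [13, -12, 19], [11, -13, 20], [9, -27, 13], [17, -13, 14], [14, -12, 16], [12, -13, 16], [10, -16, 16], [8, -23, 13], [13, -13, 13], [11, -14, 13], [9, -13, 15], [7, -20, 12], [10, -16, 10], [6, -24, 7], [12, -15, 6], [9, -12, 9], [7, -14, 9], [6, -11, 8]]
now [ 0.5736 -0.1549  0.188 ] jawyaw -85.81 tilt 0.41 F [ 0.54  0.17 -0.4 ] w 0.291 t 9.15 st [-50.4 -95.9 188. ] q [ 0.28  0.41 -0.14  1.69  0.07  1.04 -1.39]
0 t cm [-10.4  -25.99   0.68] w deg [  0.36  -0.26 -76.01]
1 t cm [-10.4  -25.99   0.68] w deg [ -0.28  -0.39 103.99]
```

View pics/side11.png

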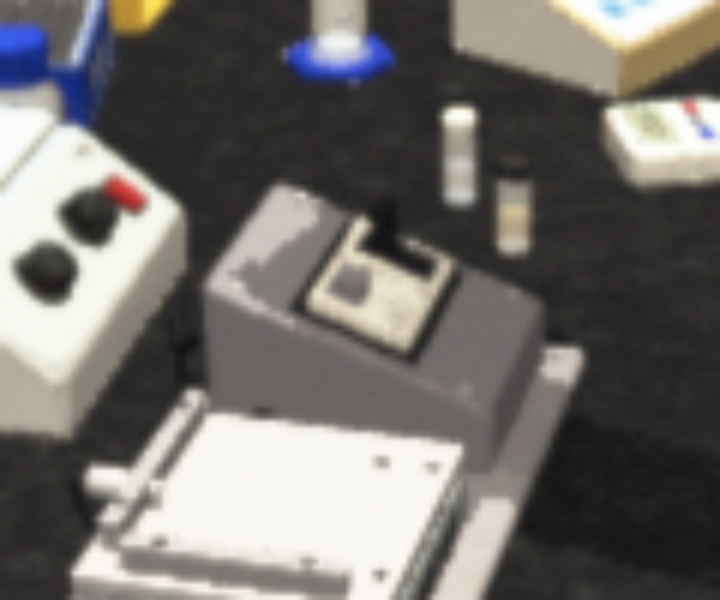

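The lever is back up, with its tip at (385,210) as it was at the start. Next is the block.

```bash
python3 -m handwheel '[{"tx":-1,"ty":-2,"tz":0,"wx":0,"wy":0,"wz":-7,"claw":1},{"tx":-2,"ty":-4.5,"tz":0,"wx":0,"wy":0,"wz":-14,"claw":1},{"tx":-3,"ty":-7,"tz":0,"wx":0,"wy":0,"wz":-21,"claw":1},{"tx":-4,"ty":-9.5,"tz":0,"wx":0,"wy":0,"wz":-28,"claw":1},{"tx":-5,"ty":-12,"tz":0,"wx":0,"wy":0,"wz":-35,"claw":1},{"tx":-6,"ty":-14.5,"tz":0,"wx":0,"wy":0,"wz":-42,"claw":1},{"tx":-7,"ty":-17,"tz":0,"wx":0,"wy":0,"wz":-49,"claw":1},{"tx":-8,"ty":-19.5,"tz":0,"wx":0,"wy":0,"wz":-56,"claw":1},{"tx":-9,"ty":-22,"tz":0,"wx":0,"wy":0,"wz":-63,"claw":1},{"tx":-10,"ty":-24.5,"tz":0,"wx":0,"wy":0,"wz":-70,"claw":1},{"tx":-10.4,"ty":-26,"tz":0,"wx":0,"wy":0,"wz":-76,"claw":1},{"tx":-10.4,"ty":-26,"tz":0,"wx":0,"wy":0,"wz":-76,"claw":1}]' 20
python3 -c "
from ov import *
im,d=vision.get_image('top')
plan(np.array([.451,.0967,.08]),np.deg2rad(-9.8))
"
```

```text
clock: 10.15
position: [0.4468, 0.1008, 0.1837]
ee_rot: [-2.39, -2.036, -0.0]
force: [0.2, 1.3, -0.1]
width: 1.0
now [0.4478 0.0987 0.1837] jawyaw -9.6 tilt 0.05 F [ 0.47 -0.49  0.56] w 1.001 t 10.2 st [-156.4  166.6  183.7] q [ 0.12  0.25 -0.54  1.97  0.16  0.96 -0.67]
0 t cm [-0.15  0.36 10.37] w deg [-0.05 -0.02  0.2 ]
1 t cm [-0.15  0.36 10.37] w deg [ 3.000e-02 -8.000e-02 -1.798e+02]
```

Descend to TCP z 0.07 (tip about 0.08, above the 50 mm block), then check the side view.

```bash
python3 -m handwheel '[{"tx":-0.15,"ty":0.36,"tz":3,"wx":0,"wy":0,"wz":0.2,"claw":1},{"tx":-0.15,"ty":0.36,"tz":6,"wx":0,"wy":0,"wz":0.2,"claw":1},{"tx":-0.15,"ty":0.36,"tz":9,"wx":0,"wy":0,"wz":0.2,"claw":1},{"tx":-0.15,"ty":0.36,"tz":11.4,"wx":0,"wy":0,"wz":0.2,"claw":1},{"tx":-0.15,"ty":0.36,"tz":11.4,"wx":0,"wy":0,"wz":0.2,"claw":1},{"tx":-0.15,"ty":0.36,"tz":11.4,"wx":0,"wy":0,"wz":0.2,"claw":1}]' 20
python3 -c "
from ov import *
im,d=vision.get_image('side')
plan(np.array([.451,.0967,.01]),np.deg2rad(-9.8))
cv2.imwrite('pics/side12.png',cv2.resize(im[180:320,180:340],None,fx=4,fy=4))
"
```

```text
clock: 10.7
position: [0.4512, 0.0941, 0.0693]
ee_rot: [-2.408, -2.016, 0.005]
force: [0.8, 0.1, -0.1]
width: 0.999
now [0.4522 0.0947 0.0705] jawyaw -10.1 tilt 0.04 F [0.46 0.73 0.56] w 0.999 t 10.75 st [-152.2  162.3   70.5] q [ 0.06  0.42 -0.48  2.09  0.3   0.7  -0.8 ]
0 t cm [ 0.18 -0.15  6.05] w deg [-0.03  0.02 -0.3 ]
1 t cm [ 0.18 -0.15  6.05] w deg [3.000e-02 5.000e-02 1.797e+02]
```

View pics/side12.png

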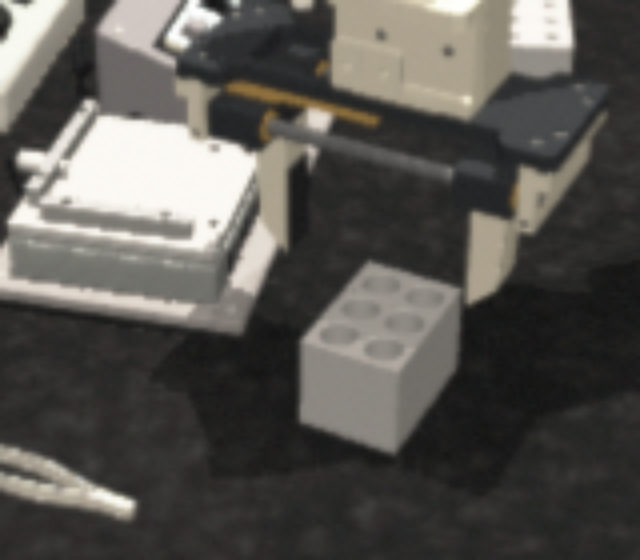

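```bash
python3 -m handwheel '[{"tx":0.15,"ty":-0.12,"tz":1.5,"wx":0,"wy":0,"wz":-0.2,"claw":1},{"tx":0.15,"ty":-0.12,"tz":3,"wx":0,"wy":0,"wz":-0.2,"claw":1},{"tx":0.15,"ty":-0.12,"tz":4.3,"wx":0,"wy":0,"wz":-0.2,"claw":1},{"tx":0.15,"ty":-0.12,"tz":4.3,"wx":0,"wy":0,"wz":-0.2,"claw":1},{"tx":0.15,"ty":-0.12,"tz":4.3,"wx":0,"wy":0,"wz":-0.2,"claw":1}]' 20
python3 -c "
from ov import *
im,d=vision.get_image('side')
plan(np.array([.451,.0967,.01]),np.deg2rad(-9.8))
p=sensors.observe()['position']; e=np.array([np.cos(np.deg2rad(-9.8)),np.sin(np.deg2rad(-9.8)),0])
q=proj('side',[p+s*e*.05+[0,0,.0103] for s in(1,-1)]); print(q)
im=cv2.resize(im[180:320,180:340],None,fx=4,fy=4)
for a in q: cv2.circle(im,tuple(((a-[180,180])*4).astype(int).tolist()),3,(0,0,255),-1)
cv2.imwrite('pics/side13.png',im)
"
```

```text
clock: 11.17
position: [0.4518, 0.0968, 0.0284]
ee_rot: [2.403, 2.022, 0.001]
force: [0.7, 0.1, 0.8]
width: 1.0
now [0.4521 0.097  0.0286] jawyaw -9.84 tilt 0.11 F [ 0.29  0.39 -0.41] w 1.003 t 11.22 st [-152.2  164.6   28.6] q [ 0.01  0.48 -0.44  2.13  0.36  0.59 -0.86]
0 t cm [-0.05 -0.1   1.86] w deg [ 0.11 -0.04 -0.04]
1 t cm [-0.05 -0.1   1.86] w deg [-6.0000e-02 -1.7000e-01  1.7996e+02]
[[251.45440909 255.61018378]
 [296.96310555 269.75905438]]
```

View pics/side13.png

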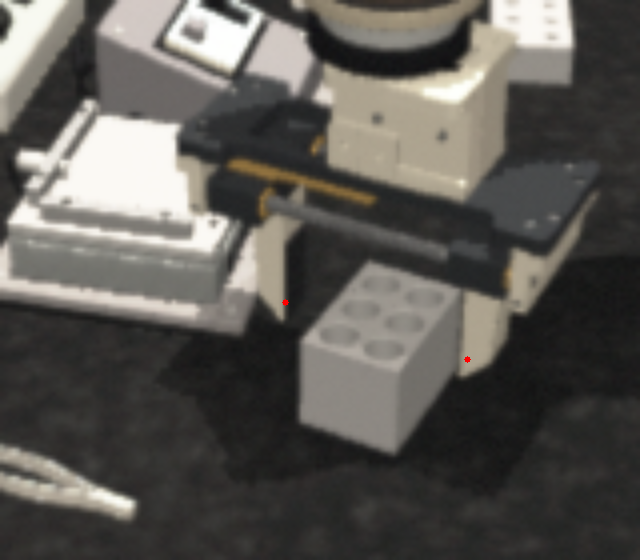

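```bash
python3 -c "
from ov import *
im,d=vision.get_image('side');W=cloud('side',d)
for u in (180+66,180+69,180+118,180+122):
  print(u,[(v,W[v,u].round(3).tolist()) for v in range(180+64,180+98,3)])
"
```

```text
246 [(244, [0.51, 0.098, 0.072]), (247, [0.51, 0.098, 0.065]), (250, [0.51, 0.099, 0.058]), (253, [0.509, 0.099, 0.051]), (256, [0.529, 0.042, -0.0]), (259, [0.526, 0.051, -0.002]), (262, [0.523, 0.06, -0.002]), (265, [0.518, 0.074, 0.001]), (268, [0.515, 0.082, -0.0]), (271, [0.512, 0.092, -0.0]), (274, [0.509, 0.102, 0.0]), (277, [0.506, 0.11, -0.001])]
249 [(244, [0.502, 0.102, 0.077]), (247, [0.503, 0.099, 0.067]), (250, [0.502, 0.102, 0.062]), (253, [0.503, 0.098, 0.052]), (256, [0.503, 0.098, 0.044]), (259, [0.519, 0.052, 0.0]), (262, [0.515, 0.063, 0.002]), (265, [0.513, 0.068, -0.003]), (268, [0.509, 0.082, 0.001]), (271, [0.506, 0.09, -0.001]), (274, [0.503, 0.1, -0.0]), (277, [0.5, 0.11, 0.001])]
298 [(244, [0.397, 0.141, 0.124]), (247, [0.396, 0.145, 0.121]), (250, [0.396, 0.144, 0.114]), (253, [0.401, 0.118, 0.088]), (256, [0.4, 0.117, 0.08]), (259, [0.4, 0.118, 0.074]), (262, [0.4, 0.116, 0.066]), (265, [0.399, 0.117, 0.06]), (268, [0.399, 0.118, 0.053]), (271, [0.398, 0.118, 0.046]), (274, [0.407, 0.068, -0.001]), (277, [0.405, 0.078, -0.0])]
302 [(244, [0.39, 0.144, 0.128]), (247, [0.389, 0.144, 0.121]), (250, [0.389, 0.146, 0.116]), (253, [0.389, 0.143, 0.108]), (256, [0.393, 0.118, 0.083]), (259, [0.392, 0.119, 0.077]), (262, [0.392, 0.118, 0.069]), (265, [0.391, 0.121, 0.065]), (268, [0.391, 0.118, 0.055]), (271, [0.401, 0.057, -0.0]), (274, [0.399, 0.066, -0.001]), (277, [0.397, 0.075, -0.001])]
```

```bash
python3 -m handwheel '[{"tx":0,"ty":-0.05,"tz":1,"wx":0,"wy":0,"wz":0,"claw":1},{"tx":0,"ty":-0.05,"tz":1.8,"wx":0,"wy":0,"wz":0,"claw":1},{"tx":0,"ty":-0.05,"tz":1.8,"wx":0,"wy":0,"wz":0,"claw":1},{"tx":0,"ty":-0.05,"tz":1.8,"wx":0,"wy":0,"wz":0,"claw":1}]' 20
python3 -m handwheel '[{"tx":0,"ty":0,"tz":0,"wx":0,"wy":0,"wz":0,"claw":0.7},{"tx":0,"ty":0,"tz":0,"wx":0,"wy":0,"wz":0,"claw":0.5},{"tx":0,"ty":0,"tz":0,"wx":0,"wy":0,"wz":0,"claw":0.4},{"tx":0,"ty":0,"tz":0,"wx":0,"wy":0,"wz":0,"claw":0.4},{"tx":0,"ty":0,"tz":0,"wx":0,"wy":0,"wz":0,"claw":0.4},{"tx":0,"ty":0,"tz":0,"wx":0,"wy":0,"wz":0,"claw":0.4},{"tx":0,"ty":0,"tz":0,"wx":0,"wy":0,"wz":0,"claw":0.4},{"tx":0,"ty":0,"tz":0,"wx":0,"wy":0,"wz":0,"claw":0.4}]' 30
```

```text
clock: 11.6
position: [0.45, 0.0968, 0.0087]
ee_rot: [-2.402, -2.024, 0.002]
force: [0.4, -0.4, -0.3]
width: 1.001
clock: 12.27
position: [0.4506, 0.0969, 0.0093]
ee_rot: [2.403, 2.024, 0.0]
force: [0.1, -0.4, 1.7]
width: 0.566
```

```bash
python3 -m handwheel '[{"tx":0,"ty":0,"tz":-1,"wx":0,"wy":0,"wz":0,"claw":0.4},{"tx":0,"ty":0,"tz":-3,"wx":0,"wy":0,"wz":0,"claw":0.4},{"tx":0,"ty":0,"tz":-5,"wx":0,"wy":0,"wz":0,"claw":0.4},{"tx":0,"ty":0,"tz":-7,"wx":0,"wy":0,"wz":0,"claw":0.4},{"tx":0,"ty":0,"tz":-9,"wx":0,"wy":0,"wz":0,"claw":0.4},{"tx":0,"ty":0,"tz":-9.5,"wx":0,"wy":0,"wz":0,"claw":0.4},{"tx":0,"ty":0,"tz":-9.5,"wx":0,"wy":0,"wz":0,"claw":0.4}]' 30
python3 -c "
from ov import *
im,d=vision.get_image('side'); cv2.imwrite('pics/side14.png',cv2.resize(im[150:310,170:340],None,fx=4,fy=4))
W=cloud('side',d)
for r in nets.cut_out('vial_block','side')[:1]:
  P=W[r['region']];P=P[~np.isnan(P[:,0])];print(r['score'],r['uv'],P.mean(0),np.percentile(P[:,2],[2,50,98]))
plan(st2w([9,69,105]),SY)
"
```

```text
clock: 12.85
position: [0.4513, 0.0971, 0.1056]
ee_rot: [2.402, 2.022, 0.004]
force: [0.2, 0.6, -3.8]
width: 0.566
0.87 [270.8, 228.9] [0.45195495 0.11362125 0.12727707] [0.00120604 0.13571483 0.14735867]
now [0.45   0.0965 0.1036] jawyaw -9.81 tilt 0.05 F [-0.26 -0.51 -3.58] w 0.565 t 12.95 st [-154.3  164.3  103.6] q [ 0.08  0.36 -0.51  2.07  0.25  0.77 -0.76]
0 t cm [-5.22 18.17 -0.15] w deg [ -0.04   0.03 -14.22]
1 t cm [-5.22 18.17 -0.15] w deg [4.0000e-02 6.0000e-02 1.6578e+02]
```

View pics/side14.png

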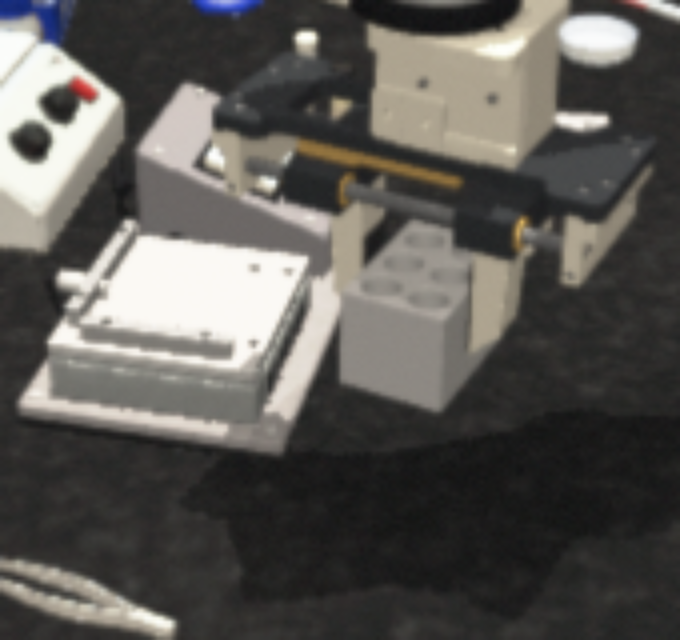

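The block is lifted cleanly, with its bottom about 94 mm up. I'll carry it over the plate, about 10 mm short of both fences.

```bash
python3 -m handwheel '[{"tx":-0.5,"ty":1.5,"tz":0,"wx":0,"wy":0,"wz":-1,"claw":0.4},{"tx":-1,"ty":3.5,"tz":0,"wx":0,"wy":0,"wz":-3,"claw":0.4},{"tx":-1.6,"ty":5.5,"tz":0,"wx":0,"wy":0,"wz":-5,"claw":0.4},{"tx":-2.2,"ty":7.5,"tz":0,"wx":0,"wy":0,"wz":-7,"claw":0.4},{"tx":-2.8,"ty":9.5,"tz":0,"wx":0,"wy":0,"wz":-9,"claw":0.4},{"tx":-3.4,"ty":11.5,"tz":0,"wx":0,"wy":0,"wz":-11,"claw":0.4},{"tx":-4,"ty":13.5,"tz":0,"wx":0,"wy":0,"wz":-13,"claw":0.4},{"tx":-4.6,"ty":15.5,"tz":0,"wx":0,"wy":0,"wz":-14.2,"claw":0.4},{"tx":-5,"ty":17.2,"tz":0,"wx":0,"wy":0,"wz":-14.2,"claw":0.4},{"tx":-5.2,"ty":18.2,"tz":0,"wx":0,"wy":0,"wz":-14.2,"claw":0.4},{"tx":-5.2,"ty":18.2,"tz":0,"wx":0,"wy":0,"wz":-14.2,"claw":0.4},{"tx":-5.2,"ty":18.2,"tz":0,"wx":0,"wy":0,"wz":-14.2,"claw":0.4}]' 30
python3 -c "
from ov import *
im,d=vision.get_image('side'); cv2.imwrite('pics/side15.png',cv2.resize(im[150:270,160:310],None,fx=5,fy=5))
np.save('s15.npy',im)
plan(st2w([9,69,66]),SY)
"
```

```text
clock: 13.95
position: [0.62, 0.015, 0.1027]
ee_rot: [-2.133, -2.304, 0.002]
force: [0.2, 0.2, -4.5]
width: 0.563
now [0.6196 0.0154 0.1031] jawyaw 4.45 tilt 0.14 F [-0.61  0.68 -4.13] w 0.562 t 14.0 st [  8.5  70.4 103.1] q [ 0.23  0.59 -0.5   1.68  0.33  0.96 -0.32]
0 t cm [-0.14  0.05  3.71] w deg [-0.14 -0.03  0.04]
1 t cm [-0.14  0.05  3.71] w deg [ 4.0000e-02 -2.2000e-01 -1.7996e+02]
```

View pics/side15.png

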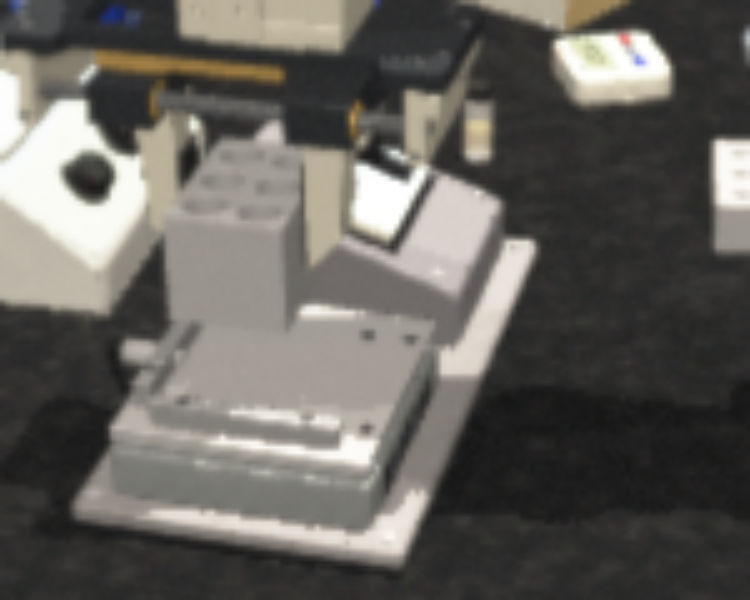

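```bash
cat > blk.py <<'E'
from ov import *
def blk(z0,z1):
    im,d=vision.get_image('side'); W=cloud('side',d)
    P=R.from_euler('z',-SY).apply(W.reshape(-1,3)-np.array([.6146,-.0555,0]))*1000
    m=nets.cut_out('vial_block','side')
    reg=m[0]['region'].ravel()
    Q=P[reg&~np.isnan(P[:,0])]
    print('score',m[0]['score'])
    T=Q[(abs(Q[:,2]-z1)<5)]
    print('top z',np.median(T[:,2]),'x',np.percentile(T[:,0],[2,98]).round(1),'y',np.percentile(T[:,1],[2,98]).round(1), 'rect',cv2.minAreaRect(T[:,:2].astype(np.float32)))
    F=Q[(Q[:,2]>z0+6)&(Q[:,2]<z1-6)]; ym=np.percentile(F[:,1],90); F=F[abs(F[:,1]-ym)<5]
    print('near face y',np.median(F[:,1]).round(1),'x',np.percentile(F[:,0],[2,98]).round(1),'slope',np.polyfit(F[:,0],F[:,1],1)[0].round(3),'zmin',np.percentile(F[:,2],1))
    return im
E
python3 -c "
from blk import *
blk(94,144)"
```

```text
score 0.76
top z 143.0215263558195 x [-16.   34.3] y [ 33.7 108.6] rect ((9.732812881469727, 68.67742919921875), (51.86100387573242, 82.22798919677734), 0.31536272168159485)
near face y 107.0 x [-15.9  34.8] slope -0.003 zmin 100.74661884623143
```

```bash
python3 -m handwheel '[{"tx":0,"ty":0,"tz":1.2,"wx":0,"wy":0,"wz":0,"claw":0.4},{"tx":0,"ty":0,"tz":2.4,"wx":0,"wy":0,"wz":0,"claw":0.4},{"tx":0,"ty":0,"tz":3.4,"wx":0,"wy":0,"wz":0,"claw":0.4},{"tx":0,"ty":0,"tz":4,"wx":0,"wy":0,"wz":0,"claw":0.4},{"tx":0,"ty":0,"tz":4,"wx":0,"wy":0,"wz":0,"claw":0.4},{"tx":0,"ty":0,"tz":4,"wx":0,"wy":0,"wz":0,"claw":0.4}]' 30
python3 -m handwheel '[{"tx":0,"ty":0,"tz":0.2,"wx":0,"wy":0,"wz":0,"claw":0.4},{"tx":0,"ty":0,"tz":0.3,"wx":0,"wy":0,"wz":0,"claw":0.4},{"tx":0,"ty":0,"tz":0.3,"wx":0,"wy":0,"wz":0,"claw":0.4},{"tx":0,"ty":0,"tz":0.3,"wx":0,"wy":0,"wz":0,"claw":0.4}]' 30
```

```text
clock: 14.6
position: [0.6205, 0.0147, 0.0635]
ee_rot: [-2.134, -2.305, 0.001]
force: [0.8, 0.0, -4.5]
width: 0.569
clock: 14.93
position: [0.6212, 0.0147, 0.0615]
ee_rot: [2.134, 2.305, 0.0]
force: [-0.1, -0.1, -2.9]
width: 0.561
```

```bash
python3 -m handwheel '[{"tx":0,"ty":0,"tz":0.1,"wx":0,"wy":0,"wz":0,"claw":0.4},{"tx":0,"ty":0,"tz":0.2,"wx":0,"wy":0,"wz":0,"claw":0.4},{"tx":0,"ty":0,"tz":0.2,"wx":0,"wy":0,"wz":0,"claw":0.4},{"tx":0,"ty":0,"tz":0.2,"wx":0,"wy":0,"wz":0,"claw":0.4}]' 30;python3 -c "
from blk import *
im=blk(50,100); plan(st2w([9,69,60]),SY)
cv2.imwrite('pics/side16.png',cv2.resize(im[150:270,160:310],None,fx=5,fy=5))"
```

```text
clock: 15.27
position: [0.6212, 0.0147, 0.0594]
ee_rot: [2.134, 2.305, 0.001]
force: [0.7, -0.3, -2.7]
width: 0.565
score 0.86
top z 99.2514816755835 x [-14.5  35.5] y [ 34.  107.9] rect ((10.978978157043457, 69.07121276855469), (50.765201568603516, 79.62740325927734), 2.2690377235412598)
near face y 106.2 x [-14.4  35.8] slope 0.002 zmin 56.786431108075256
now [0.6212 0.0147 0.0594] jawyaw 4.4 tilt 0.03 F [-0.   -0.29 -2.53] w 0.564 t 15.37 st [10.1 69.6 59.4] q [ 0.21  0.64 -0.48  1.72  0.37  0.87 -0.35]
0 t cm [-0.06 -0.11 -0.06] w deg [ 0.03  0.   -0.01]
1 t cm [-0.06 -0.11 -0.06] w deg [ 0.0000e+00 -4.0000e-02  1.7999e+02]
```

View pics/side16.png

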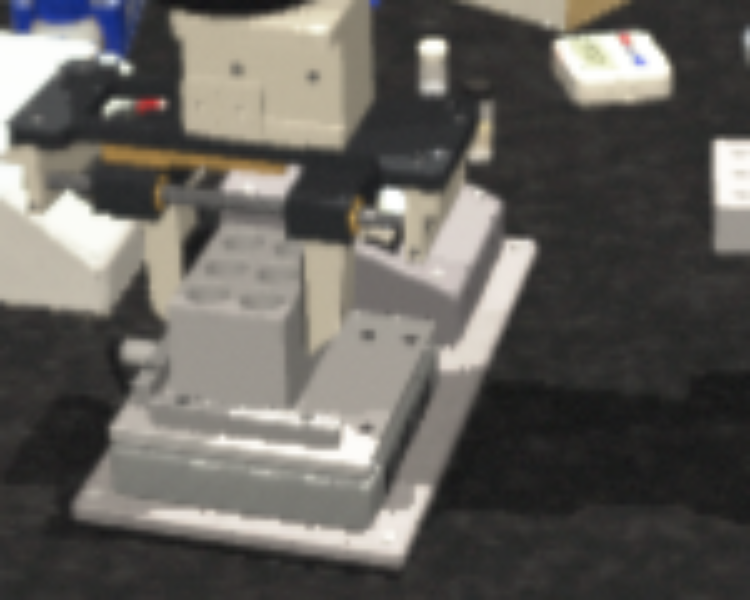

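```bash
python3 -m handwheel '[{"tx":0,"ty":0,"tz":0.1,"wx":0,"wy":0,"wz":0,"claw":0.4},{"tx":0,"ty":0,"tz":0.15,"wx":0,"wy":0,"wz":0,"claw":0.4},{"tx":0,"ty":0,"tz":0.15,"wx":0,"wy":0,"wz":0,"claw":0.4},{"tx":0,"ty":0,"tz":0.15,"wx":0,"wy":0,"wz":0,"claw":0.4}]' 30;python3 -m handwheel '[{"tx":0.2,"ty":0,"tz":0,"wx":0,"wy":0,"wz":0,"claw":0.4},{"tx":0.4,"ty":0,"tz":0,"wx":0,"wy":0,"wz":0,"claw":0.4},{"tx":0.6,"ty":0,"tz":0,"wx":0,"wy":0,"wz":0,"claw":0.4},{"tx":0.6,"ty":0,"tz":0,"wx":0,"wy":0,"wz":0,"claw":0.4},{"tx":0.6,"ty":0,"tz":0,"wx":0,"wy":0,"wz":0,"claw":0.4}]' 30
```

```text
clock: 15.7
position: [0.6212, 0.0147, 0.0593]
ee_rot: [2.134, 2.304, 0.0]
force: [-4.5, -0.4, 13.9]
width: 0.564
clock: 16.12
position: [0.6221, 0.0193, 0.0594]
ee_rot: [2.133, 2.301, 0.001]
force: [-0.7, -4.1, 10.1]
width: 0.567
```

```bash
python3 -m handwheel '[{"tx":0,"ty":0,"tz":-0.1,"wx":0,"wy":0,"wz":0,"claw":0.4},{"tx":0.15,"ty":0,"tz":-0.1,"wx":0,"wy":0,"wz":0,"claw":0.4},{"tx":0.3,"ty":0,"tz":-0.1,"wx":0,"wy":0,"wz":0,"claw":0.4},{"tx":0.3,"ty":0,"tz":-0.1,"wx":0,"wy":0,"wz":0,"claw":0.4},{"tx":0.3,"ty":0,"tz":-0.1,"wx":0,"wy":0,"wz":0,"claw":0.4}]' 30;python3 -c "
from h import *
plan(st2w([19,79,60]),SY)"
```

```text
clock: 16.53
position: [0.621, 0.0233, 0.0594]
ee_rot: [2.134, 2.304, 0.001]
force: [0.2, -2.7, 5.4]
width: 0.563
now [0.621  0.0233 0.0594] jawyaw 4.39 tilt 0.08 F [ 0.22 -2.75  5.44] w 0.563 t 16.53 st [10.5 78.2 59.4] q [ 0.2   0.64 -0.48  1.72  0.37  0.87 -0.37]
0 t cm [ 0.08  0.85 -0.06] w deg [ 0.07  0.04 -0.03]
1 t cm [ 0.08  0.85 -0.06] w deg [ 6.0000e-02 -1.2000e-01  1.7997e+02]
```

```bash
for i in 1 2; do python3 -m handwheel '[{"tx":0.1,"ty":0,"tz":0,"wx":0,"wy":0,"wz":0,"claw":0.4},{"tx":0.1,"ty":0,"tz":0,"wx":0,"wy":0,"wz":0,"claw":0.4},{"tx":0.1,"ty":0,"tz":0,"wx":0,"wy":0,"wz":0,"claw":0.4}]' 30 | grep -E "pos|force"; done
```

```text
position: [0.6209, 0.0241, 0.0594]
force: [0.1, -4.2, 5.6]
position: [0.6209, 0.0251, 0.0594]
force: [1.0, -4.7, 5.7]
```

```bash
for i in 1 2; do python3 -m handwheel '[{"tx":0.1,"ty":0,"tz":0,"wx":0,"wy":0,"wz":0,"claw":0.4},{"tx":0.1,"ty":0,"tz":0,"wx":0,"wy":0,"wz":0,"claw":0.4},{"tx":0.1,"ty":0,"tz":0,"wx":0,"wy":0,"wz":0,"claw":0.4}]' 30 | grep -E "pos|force"; done; python3 -c "
from blk import *
im=blk(50,100)
cv2.imwrite('pics/side17.png',cv2.resize(im[150:270,160:310],None,fx=5,fy=5))"
```

```text
position: [0.6209, 0.0252, 0.0594]
force: [0.5, -6.3, 6.5]
position: [0.6209, 0.0252, 0.0594]
force: [-0.0, -8.6, 6.7]
score 0.71
top z 99.2226945004008 x [-14.2  37.1] y [ 43.7 118.2] rect ((11.878357887268066, 79.72821807861328), (52.608673095703125, 79.42536163330078), 1.0232206583023071)
near face y 116.9 x [-14.3  36.7] slope -0.008 zmin 61.44278956654231
```

View pics/side17.png

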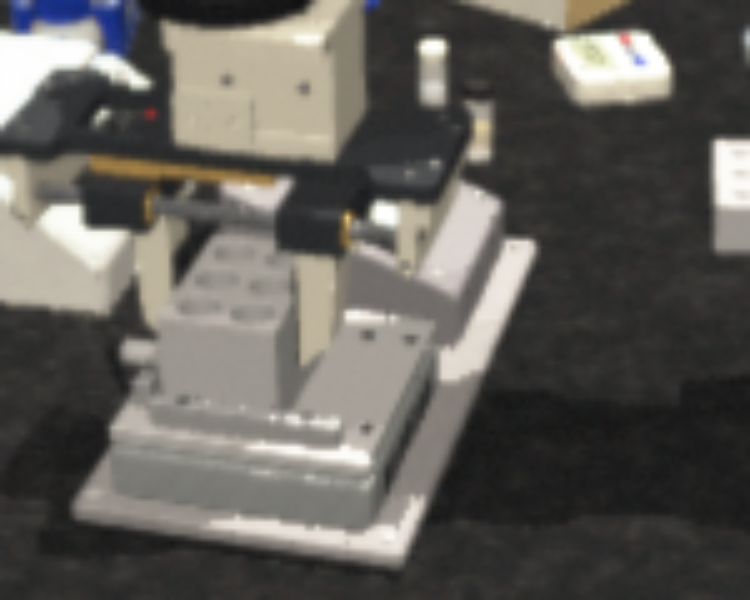

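The block is touching the side fence (near face at y = 116.9 mm, and the force rises with no further motion). Next I push it to the back fence.

```bash
python3 -m handwheel '[{"tx":0,"ty":0.2,"tz":0,"wx":0,"wy":0,"wz":0,"claw":0.4},{"tx":0,"ty":0.4,"tz":0,"wx":0,"wy":0,"wz":0,"claw":0.4},{"tx":0,"ty":0.5,"tz":0,"wx":0,"wy":0,"wz":0,"claw":0.4},{"tx":0,"ty":0.5,"tz":0,"wx":0,"wy":0,"wz":0,"claw":0.4},{"tx":0,"ty":0.5,"tz":0,"wx":0,"wy":0,"wz":0,"claw":0.4}]' 30 | grep -E "pos|force"; for i in 1 2; do python3 -m handwheel '[{"tx":0,"ty":0.1,"tz":0,"wx":0,"wy":0,"wz":0,"claw":0.4},{"tx":0,"ty":0.1,"tz":0,"wx":0,"wy":0,"wz":0,"claw":0.4},{"tx":0,"ty":0.1,"tz":0,"wx":0,"wy":0,"wz":0,"claw":0.4}]' 30 | grep -E "pos|force"; done
```

```text
position: [0.6229, 0.0253, 0.0594]
force: [-11.4, -9.5, 19.3]
position: [0.6237, 0.0254, 0.0594]
force: [-12.1, -10.7, 18.8]
position: [0.6246, 0.0255, 0.0594]
force: [-12.7, -10.0, 18.4]
```

```bash
python3 -m handwheel '[{"tx":0,"ty":0,"tz":-0.1,"wx":0,"wy":0,"wz":0,"claw":0.4},{"tx":0,"ty":0,"tz":-0.1,"wx":0,"wy":0,"wz":0,"claw":0.4},{"tx":0,"ty":0,"tz":-0.1,"wx":0,"wy":0,"wz":0,"claw":0.4}]' 30 | grep -E "pos|force"; python3 -c "
from blk import *
im=blk(50,100)
plan(st2w([19,79,60]),SY); print(sensors.observe()['ft_torque'])
cv2.imwrite('pics/side18.png',cv2.resize(im[150:270,160:310],None,fx=5,fy=5))
im,d=vision.get_image('top');cv2.imwrite('pics/top18.png',cv2.resize(im[120:260,170:330],None,fx=5,fy=5))"
```

```text
position: [0.6247, 0.0255, 0.0595]
force: [-8.6, -9.4, 9.7]
score 0.61
top z 99.39695919097576 x [-10.1  39.9] y [ 43.4 118. ] rect ((15.40069580078125, 79.78950500488281), (51.38282012939453, 79.88043975830078), 1.5007483959197998)
near face y 116.6 x [-10.3  39.8] slope 0.0 zmin 61.223039242082855
now [0.6247 0.0255 0.0595] jawyaw 4.36 tilt 0.34 F [-8.74 -9.03  9.95] w 0.567 t 18.9 st [14.4 80.1 59.5] q [ 0.19  0.65 -0.48  1.7   0.37  0.89 -0.37]
0 t cm [-0.1   0.46 -0.05] w deg [-0.27  0.22 -0.06]
1 t cm [-0.1   0.46 -0.05] w deg [  0.34   0.42 179.94]
[-1.70451414  1.69323812  0.28631531]
```

View pics/side18.png

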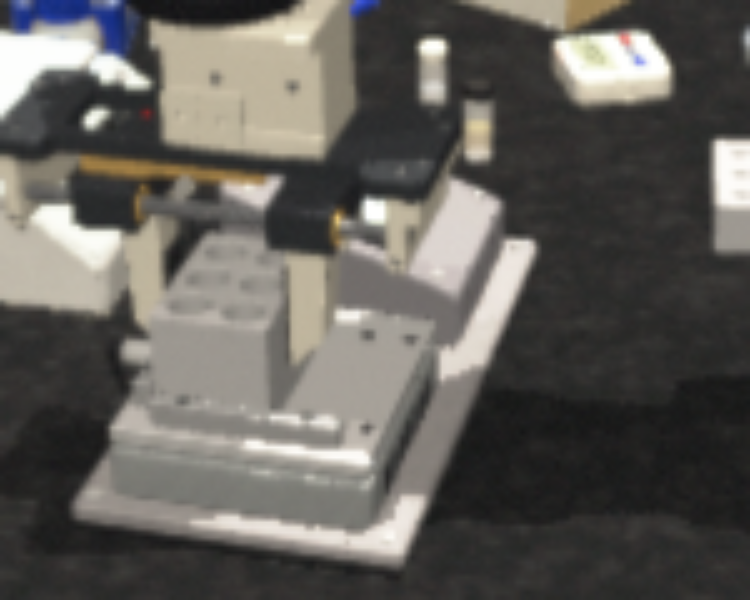

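View pics/top18.png

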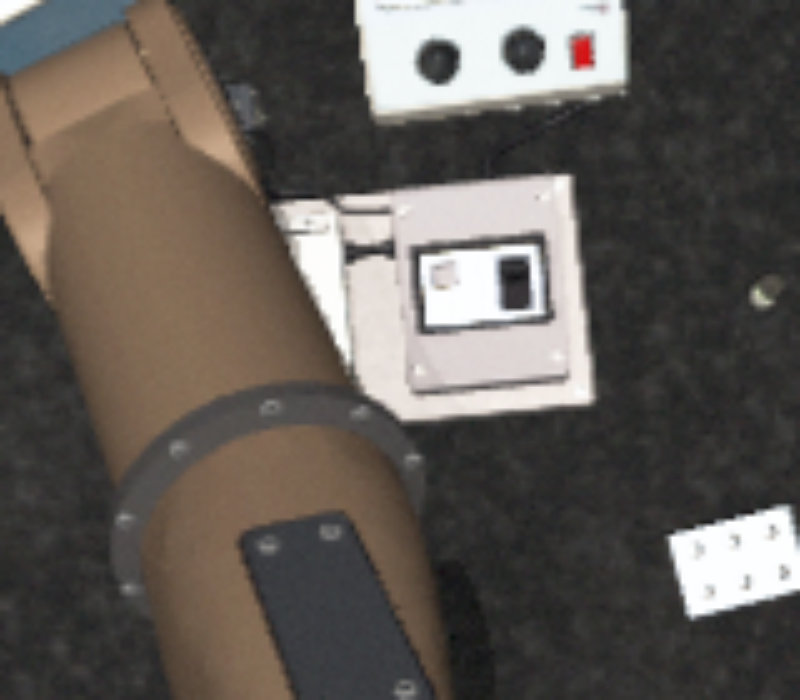

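The block centre is at about station x 15 and seems to be at the probe, with about 4 mm left. I'll ease the downward push slightly and continue.

```bash
python3 -m handwheel '[{"tx":-0.05,"ty":0.1,"tz":-0.05,"wx":0,"wy":0,"wz":0,"claw":0.4},{"tx":-0.05,"ty":0.2,"tz":-0.05,"wx":0,"wy":0,"wz":0,"claw":0.4},{"tx":-0.05,"ty":0.2,"tz":-0.05,"wx":0,"wy":0,"wz":0,"claw":0.4},{"tx":-0.05,"ty":0.2,"tz":-0.05,"wx":0,"wy":0,"wz":0,"claw":0.4}]' 30 | grep -E "pos|force"; for i in 1 2; do python3 -m handwheel '[{"tx":0,"ty":0.1,"tz":0,"wx":0,"wy":0,"wz":0,"claw":0.4},{"tx":0,"ty":0.1,"tz":0,"wx":0,"wy":0,"wz":0,"claw":0.4},{"tx":0,"ty":0.1,"tz":0,"wx":0,"wy":0,"wz":0,"claw":0.4}]' 30 | grep -E "pos|force"; done
```

```text
position: [0.6264, 0.0256, 0.0595]
force: [-8.0, -7.2, 5.5]
position: [0.6272, 0.0258, 0.0595]
force: [-8.7, -7.9, 7.3]
position: [0.6281, 0.0258, 0.0595]
force: [-8.7, -6.9, 6.9]
```

```bash
for i in 1 2 3; do python3 -m handwheel '[{"tx":0,"ty":0.1,"tz":0,"wx":0,"wy":0,"wz":0,"claw":0.4},{"tx":0,"ty":0.1,"tz":0,"wx":0,"wy":0,"wz":0,"claw":0.4},{"tx":0,"ty":0.1,"tz":0,"wx":0,"wy":0,"wz":0,"claw":0.4}]' 30 | grep -E "pos|force"; done
```

```text
position: [0.6287, 0.0258, 0.0595]
force: [-11.0, -7.7, 8.2]
position: [0.6287, 0.0258, 0.0596]
force: [-15.3, -8.9, 12.8]
position: [0.6287, 0.0258, 0.0596]
force: [-18.3, -9.2, 15.8]
```

```bash
python3 -m handwheel '[{"tx":0.05,"ty":0,"tz":-0.08,"wx":0,"wy":0,"wz":0,"claw":0.4},{"tx":0.1,"ty":0,"tz":-0.08,"wx":0,"wy":0,"wz":0,"claw":0.4},{"tx":0.1,"ty":0,"tz":-0.08,"wx":0,"wy":0,"wz":0,"claw":0.4},{"tx":0.1,"ty":0,"tz":-0.08,"wx":0,"wy":0,"wz":0,"claw":0.4},{"tx":0.1,"ty":0,"tz":-0.08,"wx":0,"wy":0,"wz":0,"claw":0.4},{"tx":0.1,"ty":0,"tz":-0.08,"wx":0,"wy":0,"wz":0,"claw":0.4}]' 30; python3 -c "
from blk import *
im=blk(50,100)
plan(st2w([19,79,60]),SY); print(sensors.observe()['ft_torque'])
cv2.imwrite('pics/side19.png',cv2.resize(im[150:270,160:310],None,fx=5,fy=5))"
```

```text
clock: 21.03
position: [0.6287, 0.0259, 0.0596]
ee_rot: [-2.133, -2.301, 0.017]
force: [-15.7, -9.6, 10.3]
width: 0.565
score 0.71
top z 99.45723833997874 x [-6.  44.9] y [ 44.4 118.3] rect ((21.752422332763672, 79.40335083007812), (54.981590270996094, 79.56794738769531), 1.7145177125930786)
near face y 116.9 x [-6.  44.7] slope 0.004 zmin 60.89454439068123
now [0.6287 0.0258 0.0596] jawyaw 4.35 tilt 0.66 F [-15.23  -9.79  10.72] w 0.565 t 21.13 st [18.4 80.  59.6] q [ 0.18  0.66 -0.48  1.68  0.37  0.9  -0.37]
0 t cm [-0.1   0.06 -0.04] w deg [-0.6   0.27 -0.06]
1 t cm [-0.1   0.06 -0.04] w deg [  0.43   0.95 179.93]
[-2.00694625  3.33164234  0.24825348]
```

View pics/side19.png

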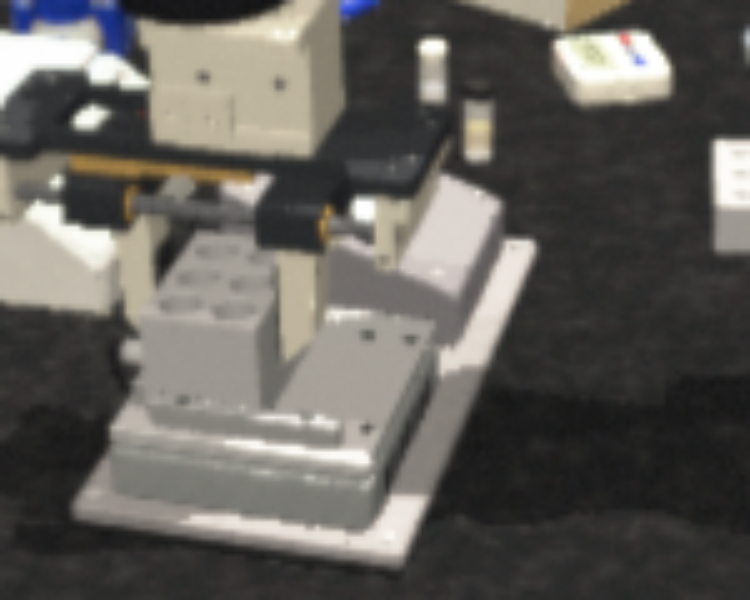

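```bash
python3 -m handwheel '[{"tx":0,"ty":0,"tz":0,"wx":0,"wy":0,"wz":0,"claw":0.4},{"tx":0,"ty":0,"tz":0,"wx":0,"wy":0,"wz":0,"claw":0.4},{"tx":0,"ty":0,"tz":0,"wx":0,"wy":0,"wz":0,"claw":0.4},{"tx":0,"ty":0,"tz":0,"wx":0,"wy":0,"wz":0,"claw":0.4},{"tx":0,"ty":0,"tz":0,"wx":0,"wy":0,"wz":0,"claw":0.4},{"tx":0,"ty":0,"tz":0,"wx":0,"wy":0,"wz":0,"claw":0.4}]' 30; python3 -c "
from ov import *
im,d=vision.get_image('top'); P=R.from_euler('z',-SY).apply(cloud('top',d).reshape(-1,3)-np.array([.6185,-.0552,0]))*1000
Q=P-C;u=Q@U;nn=Q@N;k=(abs(u)<25)&(abs(Q[:,1]+20)<7)&(nn>9)&(nn<30);print('lever u,n',np.c_[u,nn][k].mean(0),k.sum())
k=(abs(u)<25)&(abs(Q[:,1]-22)<6)&(nn>6)&(nn<30);print('button u,n',np.c_[u,nn][k].mean(0),k.sum())
"
```

```text
clock: 21.63
position: [0.6287, 0.0258, 0.0597]
ee_rot: [-2.133, -2.301, 0.017]
force: [-16.2, -9.9, 10.6]
width: 0.563
lever u,n [12.7763763  18.16623868] 15
button u,n [10.41490679  8.86159138] 15
```

The lever is up (tip 13 mm up the slope), the button is out, and the push is steady. Handing in.

```bash
python3 -c "
from cell import arm,sensors
print(arm.sign_off()); print(sensors.observe()['force'])"
```

```text
the job is handed in; nothing more can be done
None
the job is handed in; nothing more can be done
```

I carried out the whole sequence and handed the job in at about 21.7 s of the 72 s allowed; no verdict is reported.

1. **Safety trip:** I pressed the test button and the camera showed the lever drop by itself. I then pushed the lever back up with the closed fingers.
2. **Block:** I gripped the tall block across its 52 mm width and set it on the plate. I pushed it to the side fence, then against the probe to the back fence, and left it gripped and pressed there.

**Last checks:**
- **Lever and button:** the lever tip is about 13 mm up the slope, so it is up. The button stands about 9 mm out.
- **Block position:** its faces measure about x 44.9 mm and y 116.9 mm, against fence faces at 45 and 117 mm. It is square to within about 0.005 rad, and its top is about 99.5 mm above the bench where 100 is expected.
- **Push:** the wrist force is steady at about 16 N towards the back fence, 10 N towards the side fence and 10 N down. Friction and the probe take part of that, so I only estimated the force on each fence, at roughly 8–12 N on the back and 5–10 N on the side.
- **Other things on the bench:** I never touched them, but I did not measure their positions again at the end.

**Disagreements:**
- **Finger height:** the fingertips were about 24 mm higher than the stated TCP-to-tip distance implies. I went by the camera depth and by touch instead.
- **Cameras:** the two cameras differ by about 4 mm in x. I used the mean for moves.
- **Tool tilt:** the tool is tilted by about 0.66° (0.011 rad) under the push.

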